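# Press a microscope hinge pin home in the locking clamp

## Robot

A 7-joint arm with a two-finger parallel gripper is mounted at the origin on the work surface. World frame = base frame: x ahead of the robot, y to its left, z up, the work surface at z = 0. Lengths are in m, angles in rad, forces in N, time in s.
With the tool pointing down it reaches from about 0.4 to 0.85 m from the base axis. Payload 4.5 kg.
Tool frame: the origin (TCP) lies midway between the tips of the shut fingers; the grasp point (between the pads) lies 19 mm behind it; z points along the fingers, y is the direction in which the jaws open and shut (so a half turn about z gives the same grasp; the last joint's range is limited). The gripper opens to 88 mm and grips with 3 to 60 N. Pads are 18 mm wide; open, the fingers measure 123 mm over their backs; the gripper's body (75 mm by 187 mm) begins 45 mm behind the grasp point.
Start: joints at [1.188, 0.689, -0.195, 1.565, 0.157, 0.902, -0.215], TCP at [0.253, -0.572, 0.239] pointing down, gripper open.
Joint ranges: [-3.01, 3.01], [-0.46, 2.08], [-1.47, 1.51], [0.13, 2.56], [-1, 4.14], [0.04, 2.09], [-2.66, 2.66]. Speed limits (rad/s): [2.57, 2.57, 3.14, 3.14, 3.14, 3.14, 3.14].

## Interface

Orientations are given as a unit quaternion [x, y, z, w].
In Python, from plant import get_state, snapshot, finish_job, regions_of gives the robot as it stands.
- The arm moves only by the tool send_rows, never from a script. Its argument "series" is a list of rows, each an object of numbers: "grip": the opening, from 0 (shut) to 1 (fully open); "dx", "dy", "dz": the shift along the tool's x, y, z in mm; "turn": the turn about the tool's z in rad. A call has 1 to 20 rows; each row shifts and turns the commanded pose from where the row before left it, along the tool's axes as they then stand; what a row does not reach is not made up. A row lasts 1/10 s, in which the tool goes at most 50 mm and 8.59 degrees, less where a joint would pass 70% of its speed; a pose out of reach is approached as far as the arm can. A call is refused whole if a number of a shift passes 50 or a number of a turn 0.15, either way. A call with a gripper value outside its range is refused whole. The fingers move at their own pace and stop on an object; "force" is the grip in N (left out, the last holds). Time passes only in rows, so rows that do not move let the fingers close. It gives the time, the measured TCP pose, the force and the opening at its end, in the units of the state.
- get_state(): the state, without advancing time (a new reading comes with each control period).
- snapshot(name): name is "scene" or "top" or "wrist"; returns a dict with "img" (384x512x3 uint8, red, green, blue), "depth" (384x512 float32, m along the optical axis (not along the pixel's ray), 0 where there is no reading), "fov_y" (degrees; the focal length in pixels is half the picture's height over the tangent of half this angle, whatever the lens; pixels are square), "cx", "cy" (the principal point, pixels), "R" (3x3) and "t" (3): a world point X has camera coordinates R X + t. Camera axes: x right, y down, z forward; pixel columns grow to the right and rows downward; lengths in m; the calibration is good to about 2 mm. A picture is of the moment at which its call begins.
- finish_job(): hands the job in, once; it reports no verdict.
Trained networks look in a picture, given as the dict that the camera call returned (one of the last four; its "shot" number tells which), for a name from the list of things; names that differ only in an ending like _2 or _b are one class to them, and where a whole thing is asked for, a point or a joint stands for the part that bears it (a point fixed in the world has none). Each returns a list of dicts, best first, with "score" (0 to 1); they miss things now and then, are a little off and sometimes report something else, mostly with a low value. They report only what shows in the picture. A call takes as long as a camera call.
- regions_of(picture, target): "pixels" (384x512 bool, what is visible of it) and "extent" ([left, top, right, bottom] in pixels, round what is visible of it).
The state is a dict: "clock": time; "q": joint angles; "qd": joint speeds; "joint_torque": joint torques, N m; "tool_pos": TCP position; "eef_rot": TCP orientation; "contact_force": force on the tool from outside, world axes, zero at the start; "moment": the same for the moment, N m; "opening": opening from 0.0 (shut) to 1.0 (fully open).
Only numpy, scipy, OpenCV 4.12 (cv2) and the standard library are available. Lean on these libraries where they do the work, as an engineer would, in place of code of your own. Each camera call takes 0.05 s, during which the arm holds its last target.

## Task

Set the microscope pillar on the bench at the mouth of the locking clamp and slide it in between the open jaws, its plain cheek brought gently up against the anvil and its proud hinge pin square in front of the moving pad. Squeeze the blue handle until it snaps over centre and stays locked by itself with the pin pressed fully home, reading the force and never leaning hard on the clamp. Then flick the red release tab so that the clamp springs open, and leave the pillar standing there, with nothing else on the bench disturbed.

Things in the scene. Friction and masses are not known exactly. Their poses are not given: they have to be found in the camera images.
- clamp: Locking C-clamp (nickelled locking pliers with C jaws, 300 mm long) lying flat, bolted to the bench on a blue plate; all hinges vertical; its parts fill heights 37 to 55 mm. Origin on the bench; z up; y runs along it to the jaw tips, x from the moving side (blue handle, moving jaw) to the fixed side. Fixed handle at x = 10 to 26 mm, back to y = -175 mm. Open, the pads are 50 mm apart; the mouth is open to +y.
- anvil (a point): Centre of the flat anvil face (28 mm wide, 24 mm high) on the fixed jaw, at (18, 105, 46) mm in the clamp's frame; it looks to the clamp's -x, towards the moving pad on the same line. Bare bench below.
- pillar: Microscope pillar, 0.3 kg, loose, upright. Origin under its foot; z up; x along the hinge pin. Black foot 56 x 44 x 8 mm; fork 30 (x) by 26 (y) mm, 30 to 62 mm up; brass limb 14 (x) by 24 (y) mm, up to 104 mm. The steel pin (10 mm thick, 46 mm up) stands proud of the fork's -x cheek; the +x cheek is plain. The foot is too wide to pass down between the pads but slides in below the jaws.
- limb (a point): Centre of the brass limb, where to grasp it: on the pillar's z axis, 85 mm above its underside; axes as the pillar's.
- cheek (a point): Middle of the pillar's plain cheek, 15 mm to +x of its axis and 46 mm above its underside: the face that goes against the anvil; axes as the pillar's.
- pin (a joint): How far the hinge pin still has to go in (m): 0 is fully home (its head then level with the -x cheek to 1 mm); 0.0035 to 0.0065 at the start. A tight fit: it takes some 30 N, so the clamp must press it in.
- handle (a joint): Turn of the blue handle against the moving jaw (rad): near 0 open (at the start; a light spring opens it), growing as it is squeezed to the clamp's +x. Where it locks, 0.78 to 1.0, depends on a hidden set screw; go by feel: 7 to 12 N as the pin goes in, falling to none as the handle passes centre, then a hard stop 2 to 4 mm on. Let go before that and it springs back.
- handle_push (a point): Point on the outer (clamp's -x) face of the blue handle, 125 mm from its pivot and 46 mm above the bench, where to squeeze it; the handle is 20 mm high, and when open it slants 37 degrees from the clamp's y (its tail out to -x). From open to locked it moves 42 to 65 mm along the clamp's x and some 20 mm along -y, to x = -65 to -40, y = -131 mm in the clamp's frame.
- lever (a joint): Turn of the brass release lever in the handle (rad): 0 at rest (it springs back), 0.26 at its stop. With the clamp locked, pressing the tab 10 to 17 mm (0.15 to 0.24 rad, 1 to 3 N) throws the handle back over centre and the clamp springs open.
- lever_tab (a point): Centre of the inner face of the red release tab at the lever's tail, 68 mm above the bench; the tab is 28 mm long along the lever and its top is 78 mm above the bench, 23 mm above the handles. This face looks to the clamp's +x and is pressed towards -x. Locked, it is some 15 to 50 mm from the fixed handle.
- jar: Clear specimen jar with white lid, 61 mm across, 113 mm high, origin under it; a bystander to leave alone.
- oil: Yellow oil bottle with long spout, 44 mm across, 118 mm high, origin under it; a bystander to leave alone.
- driver: Green screwdriver lying on the bench, 190 mm long, 26 mm thick; a bystander to leave alone.
- slidebox: Wooden slide box 100 by 85 by 34 mm, origin under it; a bystander to leave alone.
- petri: Clear covered dish, 94 mm across, 16 mm high, origin under it; a bystander to leave alone.

How it is judged:
By the outcome, as a careful person would: the job done as asked, in the order asked, and still so for the second after the job is handed in, with the robot touching nothing.
It also fails if it takes over 72 s, if anything falls off the work surface, if the arm or the gripper's body presses on something with over 40 N, if the wrist force passes 120 N, or if a joint passes its speed limit or range.

## Working session

There is one attempt and no reset: what is moved stays moved. The work goes in short steps, Python scripts to look and compute and a tool call to move; the robot and the scene stay as the last step left them, time stands still between calls to the robot, and variables do not carry over. Pictures are saved under pics/ and viewed, and the job is handed in when it is done.

Besides the shell and the picture viewer there is one more tool, called after "Emit:" in YAML: its name, and indented under it one key for each argument. send_rows: Moves the arm, as the interface text tells. Its arguments: {"type":"object","properties":{"series":{"type":"array","items":{"type":"object","properties":{"grip":{"type":"number"},"dx":{"type":"number"},"dy":{"type":"number"},"dz":{"type":"number"},"turn":{"type":"number"}}}},"force":{"type":"number"}},"required":["series"]}

```bash
ls; mkdir -p pics
cat > h.py <<'E'
import numpy as np, cv2
from plant import get_state, snapshot, finish_job, regions_of
def save(s,n): cv2.imwrite('pics/'+n+'.png', cv2.cvtColor(s['img'],cv2.COLOR_RGB2BGR))
def cloud(s):
    d=s['depth']; f=192/np.tan(np.radians(s['fov_y'])/2)
    v,u=np.mgrid[0:384,0:512]
    P=np.stack([(u-s['cx'])/f*d,(v-s['cy'])/f*d,d],-1)
    W=(P-s['t'])@s['R']
    W[d<=0]=np.nan
    return W
def proj(s,X):
    f=192/np.tan(np.radians(s['fov_y'])/2)
    c=np.atleast_2d(X)@s['R'].T+s['t']
    return np.stack([c[:,0]/c[:,2]*f+s['cx'],c[:,1]/c[:,2]*f+s['cy']],-1)
E
python3 - <<'E'
from h import *
st=get_state(); print(st)
for n in ['scene','top','wrist']:
    s=snapshot(n); save(s,n+'0'); np.savez('/tmp/'+n+'0.npz',**{k:v for k,v in s.items()})
    print(n,s['fov_y'],s['t'],s['R'])
    if n!='wrist':
        W=cloud(s)
        for t in ['clamp','pillar','handle','lever','jar','oil','driver','slidebox','petri','limb','pin']:
            for r in regions_of(s,t)[:2]:
                p=W[r['pixels']]; 
                print(t,round(r['score'],2),r['extent'],np.nanmedian(p,0).round(3),np.nanmin(p,0).round(3),np.nanmax(p,0).round(3))
E
```

```text
pics
{'clock': 0.0, 'q': array([ 1.18778617,  0.6899906 , -0.19453843,  1.56635284,  0.1572901 ,
        0.90252741, -0.21509414]), 'qd': array([-1.35221609e-03, -7.81530945e-05, -2.97742351e-04,  1.46054011e-03,
       -1.27348303e-03,  6.64168895e-04, -4.62807999e-04]), 'joint_torque': array([ 8.84106885e-05, -5.27558362e+01, -1.26692556e+00, -1.53425235e+01,
       -5.26364415e-02,  6.46878878e-03,  1.54058671e-04]), 'tool_pos': array([ 0.25273222, -0.57091085,  0.23790419]), 'eef_rot': array([ 9.78350945e-01,  2.06950573e-01, -2.52279301e-04, -9.08409366e-04]), 'contact_force': array([ 0.08640945, -0.22798712,  1.41973984]), 'moment': array([-0.02493223, -0.04630549,  0.01014976]), 'opening': 0.9996817157930173}
scene 53.40715635310771 [ 0.31131698 -0.26192524  1.23549676] [[-0.46073921  0.88744786 -0.01247716]
 [ 0.59169048  0.29665081 -0.74960034]
 [-0.66152986 -0.35275289 -0.66177311]]
clamp 0.75 [186.7, 148.2, 312.4, 245.6] [ 0.613 -0.066  0.048] [ 0.416 -0.262 -0.003] [0.665 0.076 0.08 ]
pillar 0.66 [381.5, 250.8, 418.8, 306.1] [0.634 0.269 0.032] [ 0.516  0.246 -0.004] [0.6
[... 1712 characters left out ...]
1.9] [0.44  0.299 0.065] [0.421 0.285 0.001] [0.464 0.354 0.119]
driver 0.84 [164.4, 247.4, 214.8, 313.0] [0.356 0.101 0.021] [ 0.307  0.062 -0.005] [0.459 0.184 0.028]
slidebox 0.94 [176.5, 97.7, 215.0, 141.9] [0.765 0.107 0.033] [ 0.717  0.066 -0.005] [0.839 0.155 0.04 ]
petri 0.68 [342.8, 108.4, 382.5, 147.5] [ 0.743 -0.306  0.015] [ 0.697 -0.355 -0.002] [ 0.797 -0.261  0.021]
limb 0.81 [109.7, 163.4, 140.0, 196.7] [0.619 0.262 0.028] [ 0.595  0.246 -0.002] [0.66  0.307 0.107]
wrist 69.64177295428857 [-0.62446413 -0.04055792  0.39048157] [[ 4.05168890e-01 -9.14241673e-01 -5.78506042e-04]
 [-8.74756729e-01 -3.87853955e-01  2.90465100e-01]
 [-2.65779675e-01 -1.17181370e-01 -9.56885412e-01]]
```

Run:
```python
import cv2
t=cv2.imread('pics/top0.png'); s=cv2.imread('pics/scene0.png')
cv2.imwrite('pics/topc.png',cv2.resize(t[140:260,90:340],(800,384),interpolation=cv2.INTER_CUBIC))
cv2.imwrite('pics/scc.png',cv2.resize(s[120:320,170:440],(800,592),interpolation=cv2.INTER_CUBIC))
```

```text
(no output)
```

View pics/top0.png

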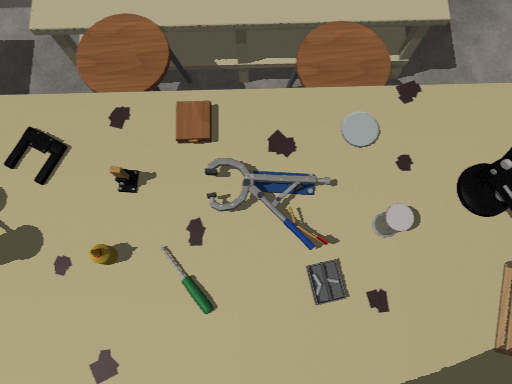

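View pics/topc.png

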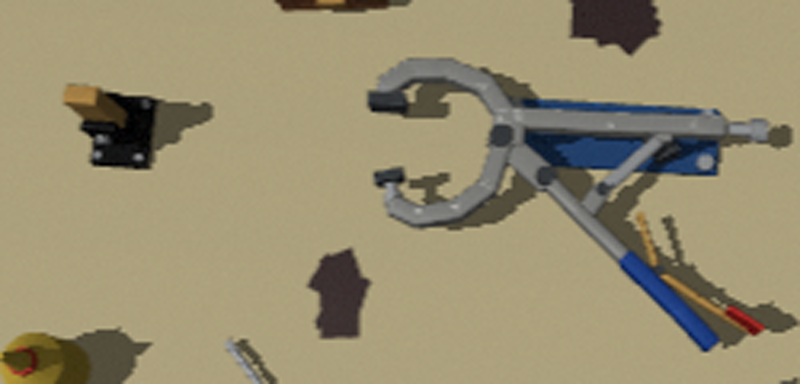

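View pics/scc.png

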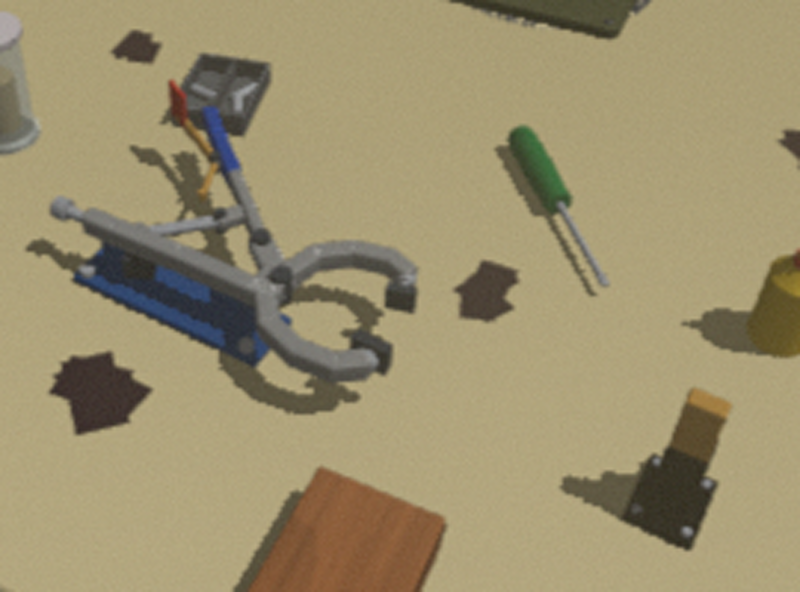

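```bash
cat >> h.py <<'E'
from scipy.spatial.transform import Rotation as Ro
def tool(st=None):
    st=st or get_state(); return st['tool_pos'],Ro.from_quat(st['eef_rot']).as_matrix()
def go(X,yaw=None):
    "print dx,dy,dz mm in present tool axes to world X"
    p,R=tool(); d=R.T@(np.array(X)-p)*1000
    print('pos',p.round(4),'yaw(tool x)',np.arctan2(R[1,0],R[0,0]).round(4),'delta mm',d.round(1))
E
python3 - <<'E'
from h import *
z=np.load('/tmp/wrist0.npz'); C=-z['R'].T@z['t']; p,R=tool()
print('cam',C, 'in tool',R.T@(C-p), 'axis in tool',R.T@z['R'].T)
s=np.load('/tmp/top0.npz')
W=cloud(s); m=(W[...,2]>.034)&(W[...,2]<.06)&(W[...,0]>.4)&(W[...,0]<.7)&(W[...,1]>-.25)&(W[...,1]<.1)
im=s['img']; v,u=np.nonzero(m)
# fixed handle: grey px, x>0.58
P=W[m]; c=im[m]
import sys
k=(P[:,0]>.6)&(P[:,1]<-.02)
print(len(P))
g=P[(P[:,0]>.59)&(P[:,1]<-.06)&(P[:,2]>.045)]
print(len(g)); 
for y in np.arange(-.26,.09,.015):
    q=P[(abs(P[:,1]-y)<.0075)&(P[:,0]>.55)]
    if len(q): print(y.round(3),q[:,0].min().round(4),q[:,0].max().round(4),len(q))
E
```

```text
cam [ 0.32131719 -0.54088452  0.38506552] in tool [ 0.07482517 -0.00034501 -0.14632149] axis in tool [[ 3.18926448e-04 -9.56893388e-01 -2.90439222e-01]
 [ 9.99999755e-01  4.86083249e-04 -5.03387510e-04]
 [ 6.22865821e-04 -2.90438990e-01  9.56893309e-01]]
2427
489
-0.215 0.5942 0.6101 24
-0.2 0.5954 0.6105 38
-0.185 0.5964 0.6131 32
-0.17 0.5972 0.6132 56
-0.155 0.5907 0.6152 62
-0.14 0.5879 0.6166 81
-0.125 0.5747 0.6159 92
-0.11 0.5627 0.617 84
-0.095 0.5502 0.6169 92
-0.08 0.5502 0.6201 62
-0.065 0.5502 0.6207 103
-0.05 0.5579 0.6208 125
-0.035 0.5688 0.6284 132
-0.02 0.556 0.647 201
-0.005 0.55 0.6534 116
0.01 0.5511 0.6613 77
0.025 0.55 0.6621 55
0.04 0.55 0.662 63
0.055 0.5505 0.6601 163
0.07 0.5567 0.6492 70
```

Emit:
send_rows:
  series:
    - {"dx":20,"dy":-12,"dz":-2}
    - {"dx":33,"dy":-20,"dz":-2}
    - {"dx":33,"dy":-20,"dz":-2}
    - {"dx":33,"dy":-20,"dz":-2}
    - {"dx":33,"dy":-20,"dz":-2}
    - {"dx":33,"dy":-20,"dz":-2}
    - {"dx":33,"dy":-20,"dz":-2}
    - {"dx":33,"dy":-20,"dz":-2}
    - {"dx":33,"dy":-20,"dz":-2}
    - {"dx":33,"dy":-20,"dz":-2}
    - {"dx":33,"dy":-20,"dz":-2}
    - {"dx":33,"dy":-20,"dz":-2}
    - {"dx":33,"dy":-20,"dz":-2}
    - {"dx":33,"dy":-20,"dz":-2}
    - {"dx":33,"dy":-20,"dz":-2}
    - {"dx":20,"dy":-12,"dz":0}
    - {"dx":0}

```text
schema error: expected keys grip, dx, dy, dz, turn
```

Run:
```python
from h import *
go([.6,-.1,.27]); st=get_state(); print(st['q'].round(3))
s=snapshot('wrist'); save(s,'w1'); np.savez('/tmp/w1.npz',**s)
```

```text
pos [ 0.253  -0.5715  0.2387] yaw(tool x) 0.4168 delta mm [ 508.2 -290.6  -31.3]
[ 1.188  0.689 -0.195  1.565  0.157  0.903 -0.215]
```

View pics/w1.png

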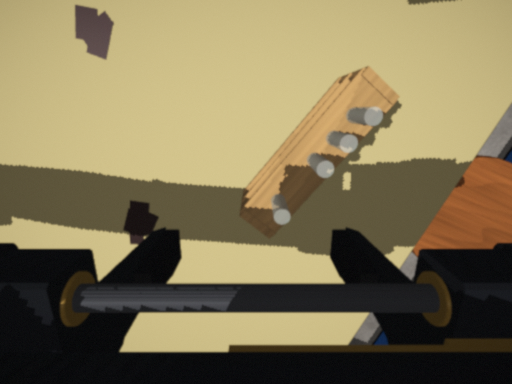

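Emit:
send_rows:
  series:
    - {"dx":20,"dy":-12,"dz":-2,"turn":0,"grip":1}
    - {"dx":33,"dy":-20,"dz":-2,"turn":0,"grip":1}
    - {"dx":33,"dy":-20,"dz":-2,"turn":0,"grip":1}
    - {"dx":33,"dy":-20,"dz":-2,"turn":0,"grip":1}
    - {"dx":33,"dy":-20,"dz":-2,"turn":0,"grip":1}
    - {"dx":33,"dy":-20,"dz":-2,"turn":0,"grip":1}
    - {"dx":33,"dy":-20,"dz":-2,"turn":0,"grip":1}
    - {"dx":33,"dy":-20,"dz":-2,"turn":0,"grip":1}
    - {"dx":33,"dy":-20,"dz":-2,"turn":0,"grip":1}
    - {"dx":33,"dy":-20,"dz":-2,"turn":0,"grip":1}
    - {"dx":33,"dy":-20,"dz":-2,"turn":0,"grip":1}
    - {"dx":33,"dy":-20,"dz":-2,"turn":0,"grip":1}
    - {"dx":33,"dy":-20,"dz":-2,"turn":0,"grip":1}
    - {"dx":33,"dy":-20,"dz":-2,"turn":0,"grip":1}
    - {"dx":33,"dy":-20,"dz":-2,"turn":0,"grip":1}
    - {"dx":20,"dy":-12,"dz":0,"turn":0,"grip":1}
    - {"dx":0,"dy":0,"dz":0,"turn":0,"grip":1}

```text
clock: 3.0
tool_pos: [0.591, -0.0853, 0.2687]
eef_rot: [0.978, 0.21, 0.001, -0.001]
contact_force: [0.5, -0.4, 0.3]
opening: 1.001
```

Run:
```python
from h import *
go([.6,-.1,.27]); st=get_state(); print(st['q'].round(3))
s=snapshot('wrist'); save(s,'w2'); np.savez('/tmp/w2.npz',**s)
```

```text
pos [ 0.591  -0.0853  0.2687] yaw(tool x) 0.4237 delta mm [ 2.1 17.1 -1.3]
[ 0.159  0.615 -0.157  1.62   0.11   0.914 -1.184]
```

View pics/w2.png

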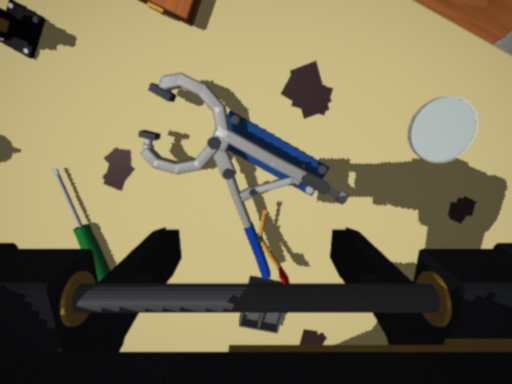

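```bash
cat > fit.py <<'E'
from h import *
for n in ['top0','w2']:
    s=np.load(f'/tmp/{n}.npz'); W=cloud(s); im=s['img'].astype(int)
    m=(W[...,2]>.035)&(W[...,2]<.062)&(W[...,0]>.585)&(W[...,0]<.63)&(W[...,1]>-.205)&(W[...,1]<-.06)
    R=[];L=[]
    for y in np.arange(-.2,-.06,.005):
        q=W[m&(abs(W[...,1]-y)<.0025)]
        if len(q)<2: continue
        R.append((y,q[:,0].max())); 
        if y<-.165: L.append((y,q[:,0].min()))
    R=np.array(R);L=np.array(L)
    k=np.polyfit(R[:,0],R[:,1],1); print(n,'right edge',k, np.std(R[:,1]-np.polyval(k,R[:,0])), 'L',np.mean(L[:,1]-np.polyval(k,L[:,0])))
    # dark pads
    dark=(im.max(-1)<95)&(W[...,2]>.03)&(W[...,2]<.07)&(W[...,1]>.03)&(W[...,1]<.1)&(W[...,0]>.53)&(W[...,0]<.68)
    a=W[dark]; 
    for lab,q in (('anv',a[a[:,0]>.61]),('pad',a[a[:,0]<.61])):
        if len(q): print(lab,len(q),q.mean(0).round(4),q.min(0).round(4),q.max(0).round(4))
    z=W[(W[...,0]>.4)&(W[...,0]<.75)&(W[...,1]>-.3)&(W[...,1]<.2)][:,2]; print('bench z',np.median(z[abs(z)<.02]))
    print('handle top z',np.median(W[m][:,2]))
    b=(im[...,2]>im[...,0]+40)&(W[...,2]<.03)&(W[...,0]>.55); q=W[b]; print('plate',len(q),q.min(0),q.max(0))
    c=cv2.minAreaRect((q[:,:2]*1000).astype(np.float32)); print(c)
E
python3 fit.py
```

```text
top0 right edge [0.07478687 0.62492421] 0.0011482595046648312 L -0.012788149456851758
anv 102 [0.6324 0.0572 0.0525] [0.624  0.0311 0.031 ] [0.6481 0.0755 0.0607]
pad 54 [0.5644 0.0568 0.0521] [0.5362 0.0318 0.0381] [0.5773 0.0706 0.0591]
bench z -0.00038075927955032407
handle top z 0.053147634290068815
plate 365 [ 0.58021168 -0.18315378  0.00288995] [ 0.64119129 -0.0465958   0.01220703]
((610.738525390625, -114.03945922851562), (139.42156982421875, 51.828250885009766), 85.12653350830078)
w2 right edge [0.08126853 0.62669906] 0.0018020802521177927 L -0.013773091928889092
anv 247 [0.632  0.0577 0.0562] [0.6255 0.0425 0.0382] [0.6461 0.0746 0.0602]
pad 222 [0.5676 0.0535 0.052 ] [0.5503 0.0303 0.0407] [0.579  0.0701 0.0586]
bench z 0.0005968697314107546
handle top z 0.0548054950290517
plate 1424 [ 0.58106431 -0.17787307  0.0054697 ] [ 0.64092699 -0.01956832  0.01109218]
((611.6005249023438, -97.61003112792969), (159.64195251464844, 50.58733367919922), 85.15031433105469)
```

Emit:
send_rows:
  series:
    - {"dx":0,"dy":0,"dz":0,"turn":-0.1,"grip":1}
    - {"dx":0,"dy":0,"dz":0,"turn":-0.14,"grip":1}
    - {"dx":0,"dy":0,"dz":0,"turn":-0.14,"grip":1}
    - {"dx":0,"dy":0,"dz":0,"turn":-0.14,"grip":1}
    - {"dx":0,"dy":0,"dz":0,"turn":-0.14,"grip":1}
    - {"dx":0,"dy":0,"dz":0,"turn":-0.14,"grip":1}
    - {"dx":0,"dy":0,"dz":0,"turn":-0.14,"grip":1}
    - {"dx":0,"dy":0,"dz":0,"turn":-0.12,"grip":1}
    - {"dx":30,"dy":2,"dz":15,"turn":0,"grip":1}
    - {"dx":35,"dy":2,"dz":20,"turn":0,"grip":1}
    - {"dx":35,"dy":2,"dz":20,"turn":0,"grip":1}
    - {"dx":30,"dy":2,"dz":10,"turn":0,"grip":1}
    - {"dx":10,"dy":0,"dz":5,"turn":0,"grip":1}
    - {"dx":0,"dy":0,"dz":0,"turn":0,"grip":1}

```text
clock: 4.45
tool_pos: [0.6095, 0.048, 0.1982]
eef_rot: [0.739, 0.674, -0.001, -0.0]
contact_force: [0.8, -0.2, -0.9]
opening: 0.997
```

```bash
python3 - <<'E'
from h import *
go([.6,.06,.2]); st=get_state(); print(st['q'].round(3))
s=snapshot('wrist'); save(s,'w3'); np.savez('/tmp/w3.npz',**s)
E
sed -i "s/\['top0','w2'\]/['w3']/" fit.py; python3 fit.py
```

```text
pos [0.6095 0.048  0.1982] yaw(tool x) 1.478 delta mm [ 11.  -10.5  -1.8]
[ 0.073  0.741 -0.408  1.642  0.37   0.838 -0.583]
w3 right edge [0.06904427 0.62581034] 0.001658009882332111 L -0.015264310830828576
anv 309 [0.6317 0.0608 0.0562] [0.6247 0.0311 0.0375] [0.6463 0.0757 0.0603]
pad 273 [0.5692 0.0562 0.0534] [0.5489 0.0304 0.0369] [0.5794 0.0714 0.0586]
bench z 0.0004861182492143772
handle top z 0.05486161315769566
plate 483 [ 0.58207274 -0.17529704  0.00552564] [ 0.63989681 -0.01613581  0.01014518]
((612.3621826171875, -95.62906646728516), (156.21017456054688, 48.55215835571289), 85.48218536376953)
```

View pics/w3.png

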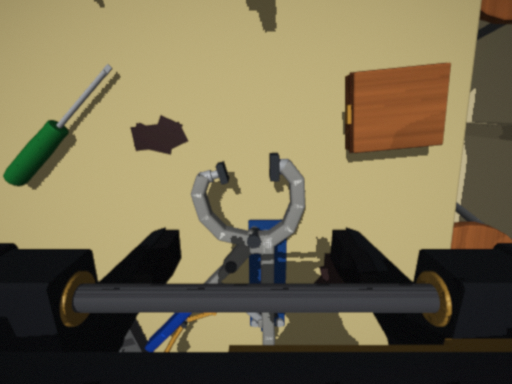

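Run:
```python
from h import *
s=np.load('/tmp/w3.npz'); W=cloud(s); im=s['img'].astype(int)
cv2.imwrite('pics/w3c.png',cv2.resize(s['img'][140:260,170:330,::-1],(800,600),interpolation=cv2.INTER_CUBIC))
for lo,hi,n in ((262,284,'anv'),(212,232,'pad')):
    m=np.zeros((384,512),bool); m[145:190,lo:hi]=1
    m&=(im.max(-1)<80)&(W[...,2]>.048)&(W[...,2]<.062)
    q=W[m]; print(n,m.sum(),q.min(0).round(4),q.max(0).round(4)); r=cv2.minAreaRect((q[:,:2]*1000).astype(np.float32)); print(r,cv2.boxPoints(r).round(1).tolist())
    for v in range(148,188,3):
        u=np.nonzero(m[v])[0]
        if len(u): print(v,u.min(),u.max(),W[v,u.min()].round(4),W[v,u.max()].round(4))
```

```text
anv 254 [0.625  0.0479 0.0496] [0.6374 0.0757 0.0603]
((631.7948608398438, 61.83157730102539), (27.69296646118164, 12.292595863342285), 85.98387908935547) [[624.7000122070312, 48.400001525878906], [637.0, 47.599998474121094], [638.9000244140625, 75.19999694824219], [626.5999755859375, 76.0999984741211]]
154 274 274 [0.6315 0.0757 0.0496] [0.6315 0.0757 0.0496]
157 270 278 [0.6267 0.0744 0.0582] [0.6349 0.0737 0.0585]
160 270 279 [0.6264 0.0712 0.0581] [0.6357 0.0706 0.0596]
163 270 278 [0.6262 0.0682 0.0587] [0.6345 0.0675 0.0592]
166 270 278 [0.6259 0.065  0.0588] [0.6343 0.0642 0.0585]
169 270 278 [0.6257 0.0612 0.0562] [0.634  0.0611 0.0591]
172 270 280 [0.6254 0.0585 0.0583] [0.6363 0.0563 0.0533]
175 270 279 [0.6252 0.0546 0.0559] [0.6347 0.0543 0.0582]
178 270 279 [0.625  0.0517 0.0573] [0.6345 0.0509 0.0574]
181 274 278 [0.6289 0.0482 0.0579] [0.6332 0.0479 0.0584]
pad 174 [0.5614 0.0491 0.0483] [0.5794 0.0714 0.0586]
((572.9126586914062, 60.52894592285156), (21.810707092285156, 17.650047302246094), 74.04515075683594) [[561.4000244140625, 52.5], [578.4000244140625, 47.599998474121094], [584.4000244140625, 68.5999984741211], [567.4000244140625, 73.4000015258789]]
163 220 222 [0.5725 0.0712 0.0485] [0.5749 0.0713 0.0503]
166 216 223 [0.569  0.0698 0.0565] [0.5761 0.0687 0.0543]
169 217 225 [0.5697 0.0666 0.0568] [0.5771 0.0641 0.0483]
172 218 225 [0.5703 0.0632 0.0565] [0.5774 0.0619 0.0537]
175 219 226 [0.5711 0.06   0.0572] [0.5781 0.0586 0.0541]
178 220 227 [0.5715 0.0563 0.0559] [0.5787 0.0551 0.0539]
181 212 228 [0.5614 0.0525 0.0504] [0.5794 0.0518 0.0543]
184 221 224 [0.5717 0.0495 0.0557] [0.5748 0.0491 0.055 ]
```

View pics/w3c.png

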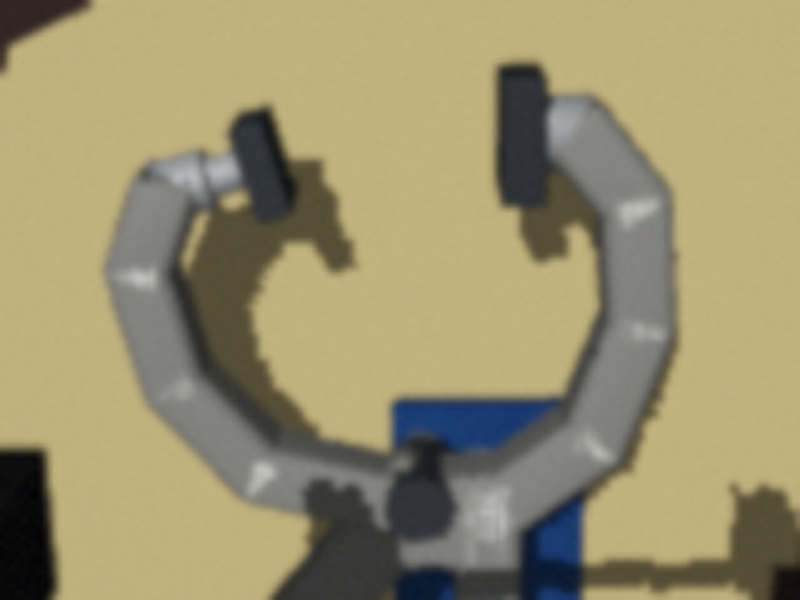

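Emit:
send_rows:
  series:
    - {"dx":20,"dy":-2,"dz":-5,"turn":0,"grip":1}
    - {"dx":35,"dy":-3,"dz":-5,"turn":0,"grip":1}
    - {"dx":40,"dy":-3,"dz":-5,"turn":0,"grip":1}
    - {"dx":40,"dy":-3,"dz":-5,"turn":0,"grip":1}
    - {"dx":40,"dy":-3,"dz":-5,"turn":0,"grip":1}
    - {"dx":30,"dy":-3,"dz":0,"turn":0,"grip":1}
    - {"dx":12,"dy":-2,"dz":0,"turn":0,"grip":1}
    - {"dx":0,"dy":0,"dz":0,"turn":0,"grip":1}

```text
clock: 5.3
tool_pos: [0.6118, 0.2655, 0.2241]
eef_rot: [0.74, 0.673, 0.0, 0.0]
contact_force: [-0.4, -0.3, 0.4]
opening: 1.001
```

Run:
```python
from h import *
go([.62,.262,.2]); st=get_state(); print(st['q'].round(3))
s=snapshot('wrist'); save(s,'w4'); np.savez('/tmp/w4.npz',**s)
W=cloud(s)
for r in regions_of(s,'pillar')[:1]:
    e=[int(v) for v in r['extent']]; print(r['score'],e)
    c=s['img'][max(0,e[1]-10):e[3]+10,max(0,e[0]-10):e[2]+10,::-1]; k=min(800/c.shape[1],600/c.shape[0]); cv2.imwrite('pics/w4c.png',cv2.resize(c,None,fx=k,fy=k,interpolation=cv2.INTER_CUBIC)); print(k)
    m=r['pixels']; P=W[m]
    for lo,hi in ((.003,.013),(.055,.067),(.097,.11)):
        q=P[(P[:,2]>lo)&(P[:,2]<hi)]
        if len(q)>5: rr=cv2.minAreaRect((q[:,:2]*1000).astype(np.float32)); print(lo,len(q),rr)
```

```text
pos [0.6118 0.2655 0.2241] yaw(tool x) 1.4769 delta mm [-2.7  8.5 24.1]
[-0.28   0.782 -0.391  1.436  0.328  0.989 -0.844]
0.73 [242, 148, 286, 195]
8.955223880597014
0.003 742 ((624.9094848632812, 269.837890625), (43.313682556152344, 55.89799118041992), 84.56261444091797)
0.055 283 ((624.862060546875, 269.7923889160156), (25.996841430664062, 28.90372657775879), 84.53073120117188)
0.097 313 ((625.1564331054688, 270.94525146484375), (21.961687088012695, 13.24642276763916), 86.05001068115234)
```

View pics/w4c.png

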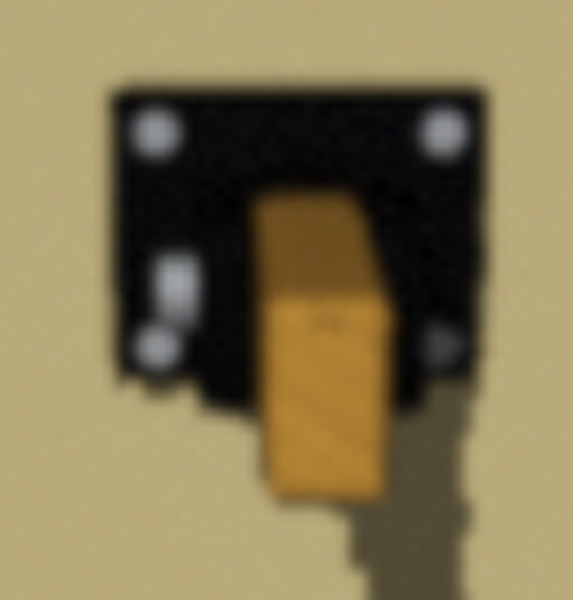

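View pics/w4.png

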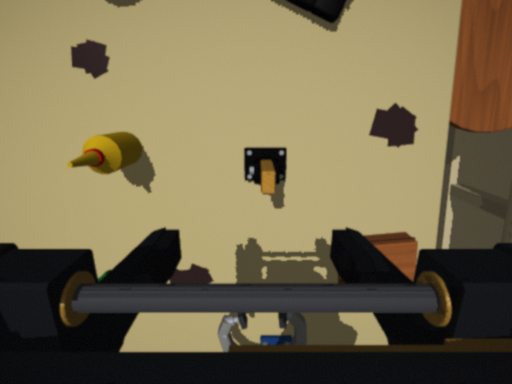

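Emit:
send_rows:
  series:
    - {"dx":2.5,"dy":6,"dz":10,"turn":0,"grip":1}
    - {"dx":3,"dy":6.5,"dz":25,"turn":0,"grip":1}
    - {"dx":0,"dy":0,"dz":30,"turn":0,"grip":1}
    - {"dx":0,"dy":0,"dz":30,"turn":0,"grip":1}
    - {"dx":0,"dy":0,"dz":25,"turn":0,"grip":1}
    - {"dx":0,"dy":0,"dz":20,"turn":0,"grip":1}
    - {"dx":0,"dy":0,"dz":12,"turn":0,"grip":1}
    - {"dx":0,"dy":0,"dz":0,"turn":0,"grip":1}
    - {"dx":0,"dy":0,"dz":0,"turn":0,"grip":1}

```text
clock: 6.3
tool_pos: [0.6252, 0.2699, 0.0721]
eef_rot: [0.74, 0.673, 0.0, 0.0]
contact_force: [0.8, 1.4, 0.5]
opening: 1.001
```

Run:
```python
from h import *
go([.6249,.2698,.07]); print(get_state()['contact_force'])
```

```text
pos [0.6252 0.2699 0.0721] yaw(tool x) 1.4759 delta mm [-0.2 -0.3  2.1]
[0.81111871 1.38673231 0.48645664]
```

Emit:
send_rows:
  force: 15
  series:
    - {"dx":0,"dy":0,"dz":0,"turn":0,"grip":0.4}
    - {"dx":0,"dy":0,"dz":0,"turn":0,"grip":0.2}
    - {"dx":0,"dy":0,"dz":0,"turn":0,"grip":0}
    - {"dx":0,"dy":0,"dz":0,"turn":0,"grip":0}
    - {"dx":0,"dy":0,"dz":0,"turn":0,"grip":0}
    - {"dx":0,"dy":0,"dz":0,"turn":0,"grip":0}
    - {"dx":0,"dy":0,"dz":0,"turn":0,"grip":0}

```text
clock: 7.0
tool_pos: [0.6245, 0.2705, 0.0717]
eef_rot: [0.74, 0.673, -0.0, 0.0]
contact_force: [0.4, -0.1, 0.1]
opening: 0.389
```

Run:
```python
from h import *
go([.6249,.2698,.07]); st=get_state(); print(st['contact_force'],st['opening']*88)
```

```text
pos [0.6245 0.2705 0.0717] yaw(tool x) 1.4768 delta mm [-0.6  0.4  1.7]
[ 0.37374015 -0.07855876  0.12890903] 34.190630566824545
```

Still closing (~0.16/0.1 s at most); wait more.

Emit:
send_rows:
  force: 15
  series:
    - {"dx":0,"dy":0,"dz":0,"turn":0,"grip":0}
    - {"dx":0,"dy":0,"dz":0,"turn":0,"grip":0}
    - {"dx":0,"dy":0,"dz":0,"turn":0,"grip":0}
    - {"dx":0,"dy":0,"dz":0,"turn":0,"grip":0}
    - {"dx":0,"dy":0,"dz":0,"turn":0,"grip":0}

```text
clock: 7.5
tool_pos: [0.6247, 0.2704, 0.0716]
eef_rot: [0.74, 0.673, 0.0, 0.0]
contact_force: [1.1, 0.6, -1.5]
opening: 0.157
```

Emit:
send_rows:
  force: 20
  series:
    - {"dx":0,"dy":0,"dz":-4,"turn":0,"grip":0}
    - {"dx":0,"dy":0,"dz":-6,"turn":0,"grip":0}
    - {"dx":-5,"dy":0,"dz":-2,"turn":0,"grip":0}
    - {"dx":-12,"dy":0,"dz":0,"turn":0,"grip":0}
    - {"dx":-18,"dy":0,"dz":0,"turn":0,"grip":0}
    - {"dx":-20,"dy":0,"dz":0,"turn":0,"grip":0}
    - {"dx":-20,"dy":0,"dz":0,"turn":0,"grip":0}
    - {"dx":-20,"dy":0,"dz":0,"turn":0,"grip":0}
    - {"dx":-20,"dy":0,"dz":0,"turn":0,"grip":0}
    - {"dx":-15,"dy":0,"dz":0,"turn":0,"grip":0}
    - {"dx":-10,"dy":0,"dz":0,"turn":0,"grip":0}
    - {"dx":-5,"dy":0,"dz":0,"turn":-0.016,"grip":0}
    - {"dx":0,"dy":0,"dz":0,"turn":0,"grip":0}
    - {"dx":0,"dy":0,"dz":0,"turn":0,"grip":0}

```text
clock: 8.9
tool_pos: [0.611, 0.1274, 0.0838]
eef_rot: [0.734, 0.679, 0.001, -0.0]
contact_force: [-0.1, 0.7, -3.3]
opening: 0.159
```

Run:
```python
from h import *
go([.6107,.1262,.0716]); st=get_state(); print(st['contact_force'],st['opening']*88)
s=snapshot('wrist'); save(s,'w5'); np.savez('/tmp/w5.npz',**s)
s=snapshot('scene'); save(s,'s5'); cv2.imwrite('pics/s5c.png',cv2.resize(s['img'][150:300,200:400,::-1],(800,600),interpolation=cv2.INTER_CUBIC))
```

```text
pos [0.611  0.1274 0.0838] yaw(tool x) 1.4939 delta mm [-1.2 -0.2 12.2]
[-0.08375785  0.70750848 -3.31818835] 14.024305008939109
```

View pics/w5.png

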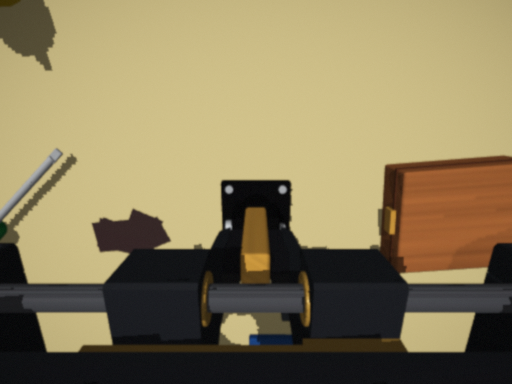

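View pics/s5c.png

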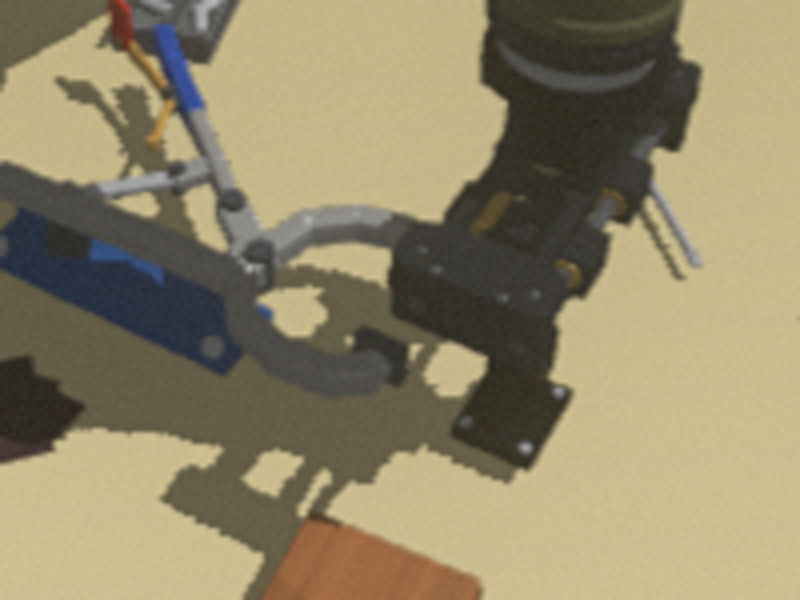

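Emit:
send_rows:
  series:
    - {"dx":0,"dy":0,"dz":5,"turn":0,"grip":0}
    - {"dx":0,"dy":0,"dz":4,"turn":0,"grip":0}
    - {"dx":0,"dy":0,"dz":2,"turn":0,"grip":0}
    - {"dx":0,"dy":0,"dz":1,"turn":0,"grip":0}
    - {"dx":0,"dy":0,"dz":0,"turn":0,"grip":0}

```text
clock: 9.5
tool_pos: [0.6108, 0.1262, 0.0716]
eef_rot: [0.734, 0.679, -0.0, -0.0]
contact_force: [0.3, 0.4, -4.5]
opening: 0.163
```

Emit:
send_rows:
  series:
    - {"dx":-3,"dy":0,"dz":0,"turn":0,"grip":0}
    - {"dx":-6,"dy":0,"dz":0,"turn":0,"grip":0}
    - {"dx":-8,"dy":0,"dz":0,"turn":0,"grip":0}
    - {"dx":-8,"dy":0,"dz":0,"turn":0,"grip":0}
    - {"dx":-8,"dy":0,"dz":0,"turn":0,"grip":0}
    - {"dx":-8,"dy":0,"dz":0,"turn":0,"grip":0}
    - {"dx":-8,"dy":0,"dz":0,"turn":0,"grip":0}
    - {"dx":-6,"dy":0,"dz":0,"turn":0,"grip":0}
    - {"dx":-5,"dy":0,"dz":0,"turn":0,"grip":0}
    - {"dx":-3,"dy":0,"dz":0,"turn":0,"grip":0}
    - {"dx":0,"dy":0,"dz":0,"turn":0,"grip":0}

```text
clock: 10.6
tool_pos: [0.606, 0.0628, 0.0717]
eef_rot: [0.734, 0.679, -0.0, 0.0]
contact_force: [-0.4, 1.1, -3.9]
opening: 0.156
```

Run:
```python
from h import *
go([.6108,.0634,.0716]); st=get_state(); print(st['contact_force'],st['opening']*88)
s=snapshot('wrist'); save(s,'w6')
cv2.imwrite('pics/w6c.png',cv2.resize(s['img'][150:384,130:400,::-1],(692,600),interpolation=cv2.INTER_CUBIC))
s=snapshot('scene'); cv2.imwrite('pics/s6c.png',cv2.resize(s['img'][150:300,200:400,::-1],(800,600),interpolation=cv2.INTER_CUBIC))
```

```text
pos [0.606  0.0628 0.0717] yaw(tool x) 1.4923 delta mm [1.  4.7 0.1]
[-0.35015379  1.05271591 -3.91056144] 13.718511809115268
```

View pics/w6c.png

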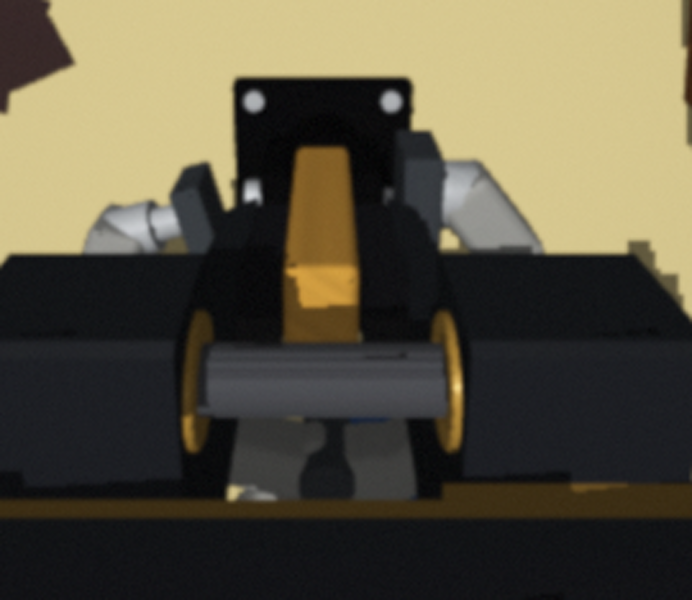

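View pics/s6c.png

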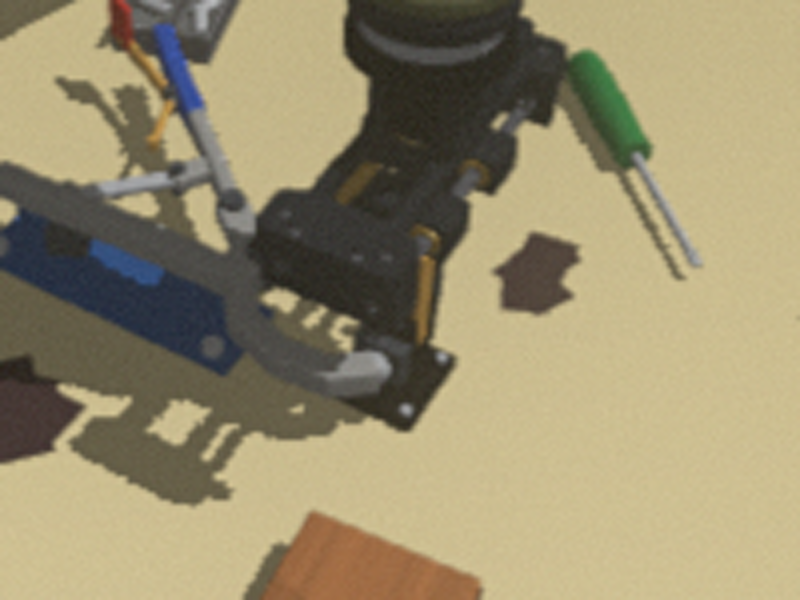

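Emit:
send_rows:
  series:
    - {"dx":0,"dy":1,"dz":0,"turn":0,"grip":0}
    - {"dx":0,"dy":1,"dz":0,"turn":0,"grip":0}
    - {"dx":0,"dy":1,"dz":0,"turn":0,"grip":0}
    - {"dx":0,"dy":0.5,"dz":0,"turn":0,"grip":0}
    - {"dx":0,"dy":0,"dz":0,"turn":0,"grip":0}

```text
clock: 11.2
tool_pos: [0.6096, 0.063, 0.0717]
eef_rot: [0.734, 0.679, 0.0, 0.0]
contact_force: [0.4, -0.4, -3.0]
opening: 0.159
```

Emit:
send_rows:
  series:
    - {"dx":0,"dy":0.4,"dz":0,"turn":0,"grip":0}
    - {"dx":0,"dy":0,"dz":0,"turn":0,"grip":0}

```text
clock: 11.4
tool_pos: [0.6099, 0.063, 0.0717]
eef_rot: [0.734, 0.679, 0.0, 0.0]
contact_force: [0.2, 0.3, -4.5]
opening: 0.158
```

Emit:
send_rows:
  series:
    - {"dx":0,"dy":0.4,"dz":0,"turn":0,"grip":0}
    - {"dx":0,"dy":0,"dz":0,"turn":0,"grip":0}

```text
clock: 11.6
tool_pos: [0.6103, 0.0629, 0.0717]
eef_rot: [0.734, 0.679, 0.0, 0.0]
contact_force: [0.4, 0.4, -3.7]
opening: 0.156
```

Emit:
send_rows:
  series:
    - {"dx":0,"dy":0.4,"dz":0,"turn":0,"grip":0}
    - {"dx":0,"dy":0,"dz":0,"turn":0,"grip":0}

```text
clock: 11.8
tool_pos: [0.6107, 0.0629, 0.0717]
eef_rot: [0.734, 0.679, -0.0, 0.0]
contact_force: [-0.5, -0.4, -4.1]
opening: 0.157
```

Emit:
send_rows:
  series:
    - {"dx":0,"dy":0.4,"dz":0,"turn":0,"grip":0}
    - {"dx":0,"dy":0,"dz":0,"turn":0,"grip":0}

```text
clock: 12.0
tool_pos: [0.6108, 0.0629, 0.0717]
eef_rot: [0.734, 0.679, -0.0, -0.0]
contact_force: [-0.9, 0.4, -2.8]
opening: 0.153
```

Run:
```python
from h import *
go([.6108,.0630,.0716]); st=get_state(); print(st['contact_force'],st['moment'])
s=snapshot('wrist'); save(s,'w7')
cv2.imwrite('pics/w7c.png',cv2.resize(s['img'][190:270,180:320,::-1],(800,457),interpolation=cv2.INTER_CUBIC))
```

```text
pos [0.6108 0.0629 0.0717] yaw(tool x) 1.4928 delta mm [ 0.1 -0.   0.1]
[-0.91755535  0.3541276  -2.76721794] [ 0.02230463  0.1732251  -0.02313918]
```

View pics/w7c.png

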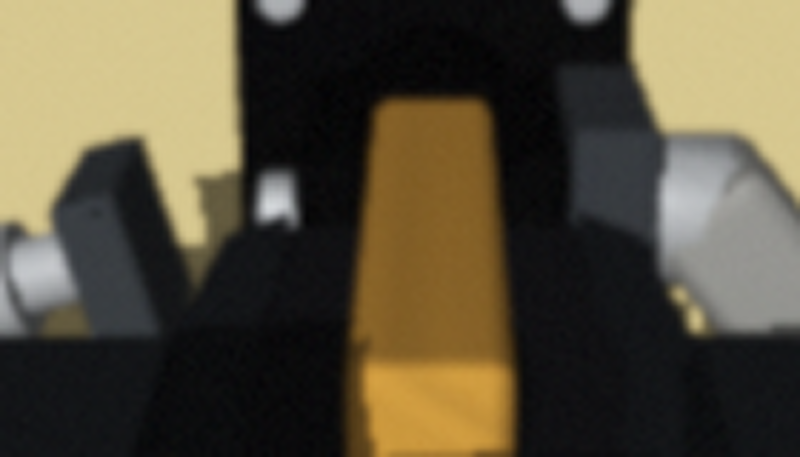

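Emit:
send_rows:
  series:
    - {"dx":0,"dy":0.4,"dz":0,"turn":0,"grip":0}
    - {"dx":0,"dy":0,"dz":0,"turn":0,"grip":0}

```text
clock: 12.25
tool_pos: [0.6108, 0.0629, 0.0716]
eef_rot: [0.734, 0.679, -0.001, -0.0]
contact_force: [-2.8, 1.2, -2.8]
opening: 0.16
```

Emit:
send_rows:
  series:
    - {"dx":0,"dy":0.4,"dz":0,"turn":0,"grip":0}
    - {"dx":0,"dy":0,"dz":0,"turn":0,"grip":0}

```text
clock: 12.45
tool_pos: [0.6109, 0.0629, 0.0715]
eef_rot: [0.734, 0.679, -0.001, -0.001]
contact_force: [-4.9, 0.9, -1.9]
opening: 0.157
```

Run:
```python
from h import *
go([.6108,.0630,.0716]); st=get_state(); print(st['contact_force'],st['moment'])
```

```text
pos [0.6109 0.0629 0.0715] yaw(tool x) 1.493 delta mm [ 0.1 -0.1 -0.1]
[-4.92103946  0.91658321 -1.88391731] [ 0.07587242  0.85223305 -0.01822868]
```

Emit:
send_rows:
  series:
    - {"dx":0,"dy":-0.5,"dz":0,"turn":0,"grip":0}
    - {"dx":0,"dy":0,"dz":0,"turn":0,"grip":0.2}
    - {"dx":0,"dy":0,"dz":0,"turn":0,"grip":0.25}
    - {"dx":0,"dy":0,"dz":0,"turn":0,"grip":0.4}
    - {"dx":0,"dy":0,"dz":0,"turn":0,"grip":0.5}
    - {"dx":0,"dy":0,"dz":0,"turn":0,"grip":0.5}
    - {"dx":0,"dy":0,"dz":0,"turn":0,"grip":0.5}
    - {"dx":0,"dy":0,"dz":-10,"turn":0,"grip":0.5}
    - {"dx":0,"dy":0,"dz":-25,"turn":0,"grip":0.5}
    - {"dx":0,"dy":0,"dz":-40,"turn":0,"grip":0.5}
    - {"dx":0,"dy":0,"dz":-40,"turn":0,"grip":0.5}
    - {"dx":0,"dy":0,"dz":-25,"turn":0,"grip":0.5}
    - {"dx":0,"dy":0,"dz":0,"turn":0,"grip":1}
    - {"dx":0,"dy":0,"dz":0,"turn":0,"grip":1}

```text
clock: 13.85
tool_pos: [0.6114, 0.0627, 0.2123]
eef_rot: [0.734, 0.679, 0.0, 0.0]
contact_force: [-0.6, -0.3, -0.1]
opening: 0.661
```

Run:
```python
from h import *
go([.6108,.0630,.2]); st=get_state(); print(st['contact_force'])
s=snapshot('wrist'); save(s,'w8'); np.savez('/tmp/w8.npz',**s)
cv2.imwrite('pics/w8c.png',cv2.resize(s['img'][130:290,150:350,::-1],(750,600),interpolation=cv2.INTER_CUBIC))
```

```text
pos [0.6114 0.0627 0.2123] yaw(tool x) 1.4927 delta mm [ 0.2 -0.6 12.3]
[-0.60394852 -0.27054697 -0.10251186]
```

View pics/w8c.png

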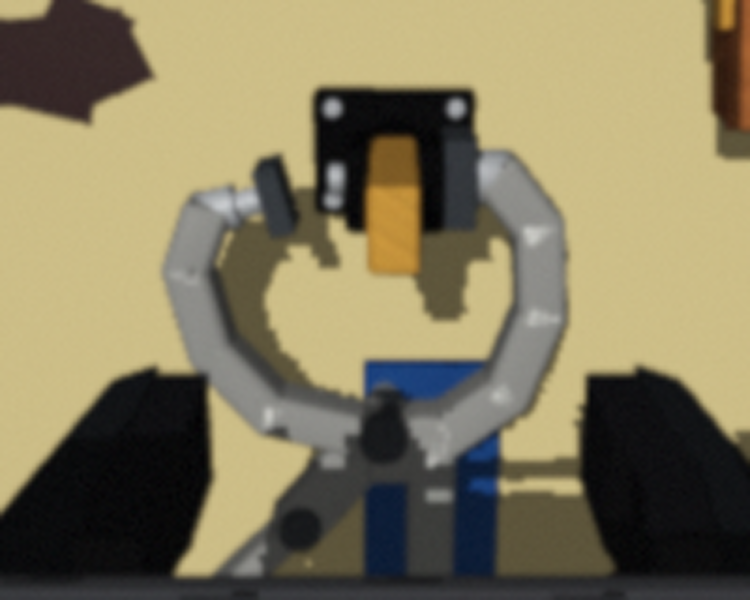

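```bash
cat >> h.py <<'E'
O=np.array([.5996,-.0415]); EX=np.array([.9969,-.0785]); EY=np.array([.0785,.9969])
def toc(P): P=np.asarray(P); d=P[...,:2]-O; return np.stack([d@EX,d@EY],-1)*1000
def tow(c): c=np.asarray(c)/1000.; return O+c[...,:1]*EX+c[...,1:2]*EY
E
python3 - <<'E'
from h import *
for n in ['top0','w2']:
    s=np.load(f'/tmp/{n}.npz'); W=cloud(s); im=s['img'].astype(int); c=toc(W)
    box=(c[...,0]>-220)&(c[...,0]<60)&(c[...,1]>-230)&(c[...,1]<0)
    b=box&(im[...,2]>im[...,0]+40)&(W[...,2]>.045)&(W[...,2]<.062)
    r=cv2.minAreaRect(c[b].astype(np.float32)); print(n,'blue',b.sum(),r,cv2.boxPoints(r).round(0).tolist(),np.median(W[b][:,2]))
    t=box&(im[...,0]>im[...,1]+70)&(im[...,0]>im[...,2]+70)&(im[...,1]<70)&(W[...,2]>.03)
    print('red',t.sum(),c[t].mean(0),c[t].min(0),c[t].max(0),np.median(W[t][:,2]))
    g=(W[...,0]<.46)&(W[...,0]>.28)&(W[...,1]>-.28)&(W[...,1]<-.12)&(W[...,2]>.006)&~b&~t
    print('tray',g.sum(),W[g].min(0),W[g].max(0), np.percentile(W[g][:,2],90))
E
```

```text
top0 blue 220 ((-113.20112609863281, -105.19022369384766), (85.89649963378906, 12.54798412322998), 47.169586181640625) [[-147.0, -132.0], [-138.0, -141.0], [-79.0, -78.0], [-89.0, -69.0]] 0.05500559774369172
red 37 [-127.05627544 -156.67108179] [-133.23872549 -168.08276843] [-120.46922154 -145.44316665] 0.07429709078666398
tray 521 [ 0.32111009 -0.2413586   0.00600524] [ 0.45868085 -0.13214955  0.07847493] 0.022910199514316762
w2 blue 464 ((-70.05050659179688, -87.46826934814453), (169.91160583496094, 78.04966735839844), 10.569963455200195) [[-161.0, -65.0], [-146.0, -141.0], [21.0, -110.0], [6.0, -34.0]] 0.056237368129529286
red 31 [-121.66308403 -150.6328109 ] [-125.66657442 -156.70865074] [-118.83509688 -146.28549873] 0.07716870396858191
tray 581 [ 0.31888674 -0.2420529   0.00600494] [ 0.45970723 -0.1486423   0.07077447] 0.022992423291801792
```

Run:
```python
from h import *
for n,(a,b,c,d) in {'top0':(170,260,240,350),'w2':(120,300,190,340)}.items():
    s=np.load(f'/tmp/{n}.npz'); k=6 if n=='top0' else 5
    im=cv2.resize(s['img'][a:b,c:d,::-1],None,fx=k,fy=k,interpolation=cv2.INTER_CUBIC)
    def mark(cc,z,col,t):
        w=tow(cc); p=proj(s,[w[0],w[1],z])[0]; q=(int((p[0]-c+.5)*k),int((p[1]-a+.5)*k)); cv2.circle(im,q,4,col,1); cv2.putText(im,t,(q[0]+5,q[1]),0,.4,col,1)
    mark([-107,-111],.055,(0,0,255),'hp')
    for y in (-175,-100,0): mark([10,y],.055,(0,255,0),'L%d'%y); mark([26,y],.055,(255,0,255),'R')
    mark([18,105],.058,(0,255,255),'anv')
    for i in range(0,6): mark([-50-20*i,0],.055,(0,0,0),str(-50-20*i)); mark([-50-20*i,-100],.055,(0,0,0),str(-50-20*i))
    cv2.imwrite(f'pics/ov_{n}.png',im); print(im.shape)
```

```text
(540, 660, 3)
(900, 750, 3)
```

View pics/ov_top0.png

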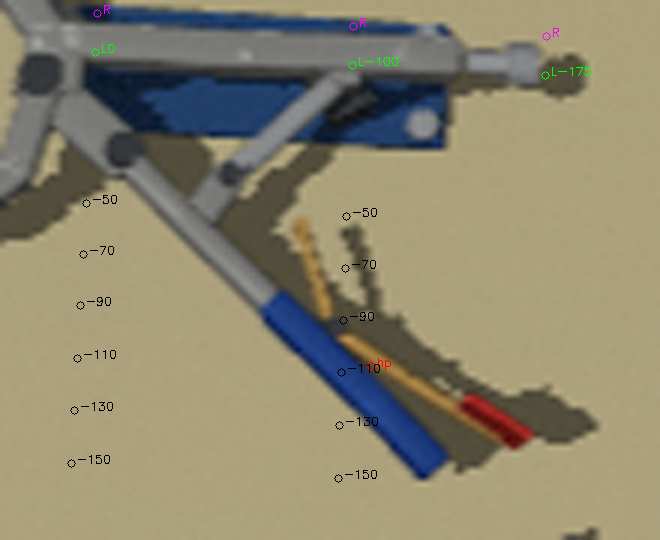

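View pics/ov_w2.png

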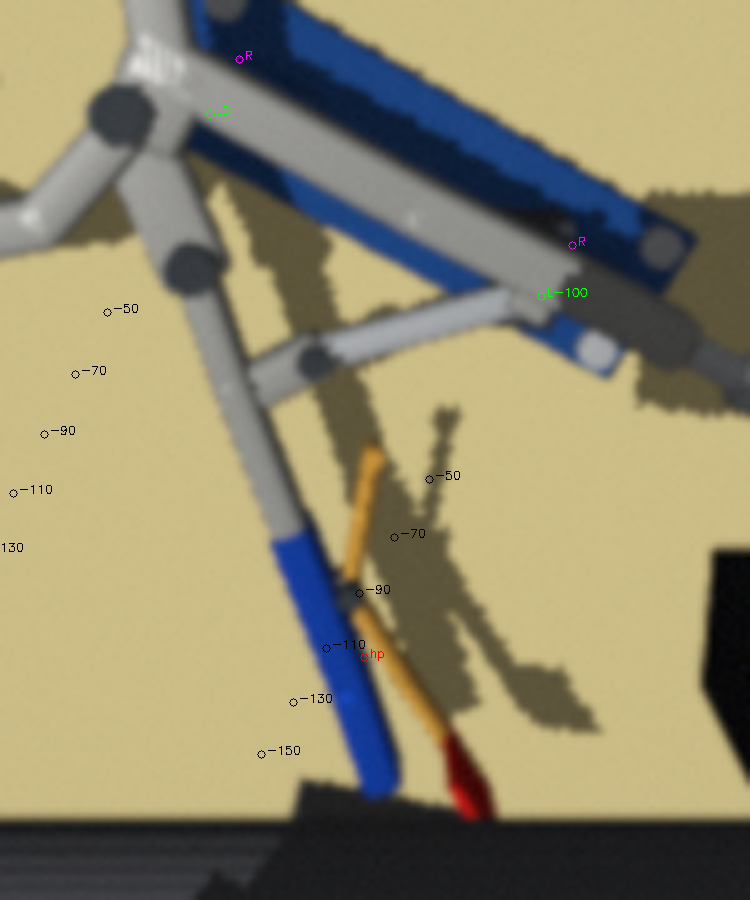

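Emit:
send_rows:
  force: 20
  series:
    - {"dx":-12,"dy":-10,"dz":0,"turn":0,"grip":0}
    - {"dx":-25,"dy":-20,"dz":0,"turn":0,"grip":0}
    - {"dx":-28,"dy":-23,"dz":0,"turn":0,"grip":0}
    - {"dx":-28,"dy":-23,"dz":0,"turn":0,"grip":0}
    - {"dx":-28,"dy":-23,"dz":0,"turn":0,"grip":0}
    - {"dx":-28,"dy":-23,"dz":5,"turn":0,"grip":0}
    - {"dx":-28,"dy":-23,"dz":10,"turn":0,"grip":0}
    - {"dx":-18,"dy":-15,"dz":15,"turn":0,"grip":0}
    - {"dx":-10,"dy":-9,"dz":15,"turn":0,"grip":0}
    - {"dx":0,"dy":0,"dz":0,"turn":0,"grip":0}
    - {"dx":0,"dy":0,"dz":0,"turn":0,"grip":0}
    - {"dx":0,"dy":0,"dz":0,"turn":0,"grip":0}

```text
clock: 15.1
tool_pos: [0.4281, -0.1273, 0.167]
eef_rot: [0.734, 0.68, 0.001, 0.0]
contact_force: [-0.2, 0.1, -1.0]
opening: 0.005
```

Run:
```python
from h import *
go([.4272,-.1282,.04]); st=get_state(); print(st['contact_force'],st['q'].round(2),st['opening'])
s=snapshot('wrist'); save(s,'w9'); np.savez('/tmp/w9.npz',**s)
s=snapshot('top'); save(s,'t9'); np.savez('/tmp/t9.npz',**s)
```

```text
pos [ 0.4281 -0.1273  0.167 ] yaw(tool x) 1.4943 delta mm [ -1.1  -1.  127. ]
[-0.15707949  0.1360953  -0.95342311] [ 0.44  0.61 -0.39  2.15  0.52  0.46 -0.43] 0.005250780738190938
```

View pics/w9.png

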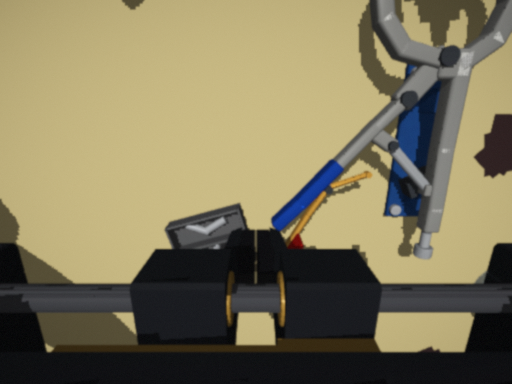

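View pics/t9.png

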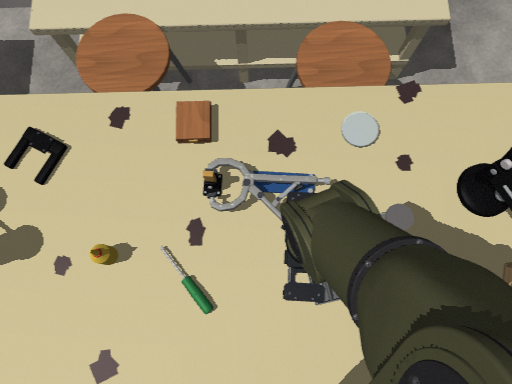

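Run:
```python
from h import *
s=np.load('/tmp/w9.npz'); W=cloud(s); im=s['img'].astype(int); c=toc(W)
b=(im[...,2]>im[...,0]+40)&(W[...,2]>.045)&(W[...,2]<.065); b[:, 345:]=0
r=cv2.minAreaRect(c[b].astype(np.float32)); print(b.sum(),r,cv2.boxPoints(r).round(0).tolist(),np.median(W[b][:,2]))
t=(im[...,0]>im[...,1]+70)&(im[...,1]<70)&(W[...,2]>.03); print('red',c[t].mean(0))
print('tcp',toc(get_state()['tool_pos']))
g=np.zeros_like(b); g[205:245,165:248]=1; g&=(W[...,2]>.008)&(W[...,2]<.04); print('tray',W[g].min(0),W[g].max(0), toc(W[g]).min(0),toc(W[g]).max(0))
```

```text
1304 ((-114.0421142578125, -106.41217041015625), (88.87109375, 13.439579963684082), 47.203914642333984) [[-149.0, -134.0], [-139.0, -144.0], [-79.0, -78.0], [-89.0, -69.0]] 0.055804522444283404
red [-122.85199387 -148.21957094]
tcp [-164.20800046  -99.15584948]
tray [ 0.31962121 -0.20481779  0.00801488] [ 0.41341766 -0.15660782  0.02426871] [-268.67393092 -180.88492853] [-174.14258957 -129.98627716]
```

Emit:
send_rows:
  series:
    - {"dx":0,"dy":0,"dz":12,"turn":0,"grip":0}
    - {"dx":0,"dy":0,"dz":25,"turn":0,"grip":0}
    - {"dx":0,"dy":0,"dz":30,"turn":0,"grip":0}
    - {"dx":0,"dy":0,"dz":30,"turn":0,"grip":0}
    - {"dx":0,"dy":0,"dz":18,"turn":0,"grip":0}
    - {"dx":0,"dy":0,"dz":10,"turn":0,"grip":0}
    - {"dx":0,"dy":4,"dz":0,"turn":0,"grip":0}
    - {"dx":0,"dy":6,"dz":0,"turn":0,"grip":0}
    - {"dx":0,"dy":4,"dz":0,"turn":0,"grip":0}
    - {"dx":0,"dy":0,"dz":0,"turn":0,"grip":0}

```text
clock: 16.2
tool_pos: [0.4427, -0.1296, 0.0425]
eef_rot: [0.734, 0.679, 0.001, 0.001]
contact_force: [-0.2, -0.5, -0.7]
opening: 0.007
```

Emit:
send_rows:
  series:
    - {"dx":0,"dy":2,"dz":0,"turn":0,"grip":0}
    - {"dx":0,"dy":2,"dz":0,"turn":0,"grip":0}
    - {"dx":0,"dy":0,"dz":0,"turn":0,"grip":0}

```text
clock: 16.5
tool_pos: [0.4452, -0.1299, 0.0419]
eef_rot: [0.734, 0.679, 0.0, 0.0]
contact_force: [-0.3, 0.3, -0.9]
opening: 0.005
```

Emit:
send_rows:
  series:
    - {"dx":0,"dy":2,"dz":0,"turn":0,"grip":0}
    - {"dx":0,"dy":2,"dz":0,"turn":0,"grip":0}
    - {"dx":0,"dy":0,"dz":0,"turn":0,"grip":0}

```text
clock: 16.8
tool_pos: [0.4493, -0.13, 0.0417]
eef_rot: [0.734, 0.679, 0.0, 0.0]
contact_force: [-0.2, -0.2, 0.0]
opening: 0.003
```

Emit:
send_rows:
  series:
    - {"dx":0,"dy":2,"dz":0,"turn":0,"grip":0}
    - {"dx":0,"dy":2,"dz":0,"turn":0,"grip":0}
    - {"dx":0,"dy":2,"dz":0,"turn":0,"grip":0}
    - {"dx":0,"dy":0,"dz":0,"turn":0,"grip":0}

```text
clock: 17.2
tool_pos: [0.4548, -0.1304, 0.0417]
eef_rot: [0.734, 0.679, -0.0, -0.0]
contact_force: [-0.4, 0.8, 0.2]
opening: 0.001
```

Run:
```python
from h import *
st=get_state(); print(st['contact_force'],toc(st['tool_pos']))
s=snapshot('wrist'); save(s,'w10')
```

```text
[-0.35144573  0.80557405  0.23516723] [-137.40524177 -100.0228352 ]
```

View pics/w10.png

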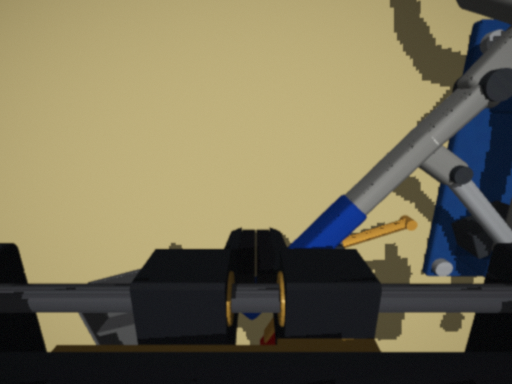

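Emit:
send_rows:
  series:
    - {"dx":0,"dy":2,"dz":0,"turn":0,"grip":0}
    - {"dx":-1,"dy":2,"dz":0,"turn":0,"grip":0}
    - {"dx":-1,"dy":2,"dz":0,"turn":0,"grip":0}
    - {"dx":-1,"dy":2,"dz":0,"turn":0,"grip":0}

```text
clock: 17.65
tool_pos: [0.4623, -0.1344, 0.0416]
eef_rot: [0.734, 0.679, -0.0, -0.0]
contact_force: [-2.2, 0.4, -0.2]
opening: 0.004
```

Emit:
send_rows:
  series:
    - {"dx":-1,"dy":2,"dz":0,"turn":0,"grip":0}
    - {"dx":-1,"dy":2,"dz":0,"turn":0,"grip":0}
    - {"dx":-1,"dy":2,"dz":0,"turn":0,"grip":0}
    - {"dx":-1,"dy":2,"dz":0,"turn":0,"grip":0}

```text
clock: 18.05
tool_pos: [0.4704, -0.139, 0.0417]
eef_rot: [0.734, 0.679, -0.0, 0.0]
contact_force: [-1.9, 0.1, 0.0]
opening: 0.004
```

Emit:
send_rows:
  series:
    - {"dx":-1,"dy":2,"dz":0,"turn":0,"grip":0}
    - {"dx":-1,"dy":2,"dz":0,"turn":0,"grip":0}
    - {"dx":-1,"dy":2,"dz":0,"turn":0,"grip":0}
    - {"dx":-1,"dy":2,"dz":0,"turn":0,"grip":0}

```text
clock: 18.45
tool_pos: [0.4772, -0.1432, 0.0417]
eef_rot: [0.734, 0.679, -0.001, -0.001]
contact_force: [-4.5, 2.6, 0.6]
opening: 0.007
```

Run:
```python
from h import *
st=get_state(); print(st['contact_force'],toc(st['tool_pos']))
s=snapshot('wrist'); save(s,'w11'); s=snapshot('scene'); save(s,'s11')
```

```text
[-4.47912189  2.55178383  0.643892  ] [-114.00064275 -111.03641434]
```

View pics/w11.png

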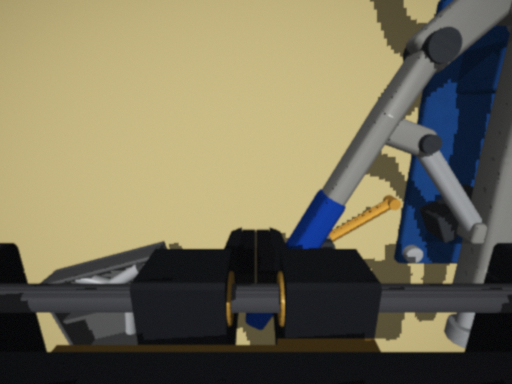

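View pics/s11.png

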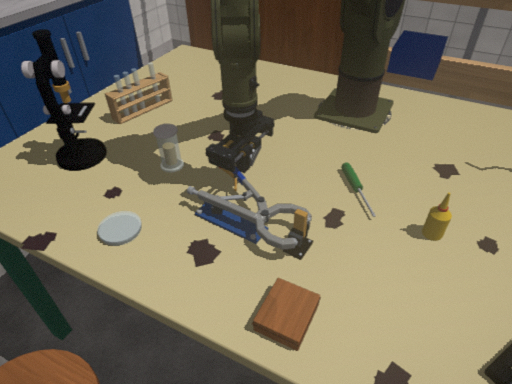

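Emit:
send_rows:
  series:
    - {"dx":-1,"dy":2,"dz":0,"turn":0,"grip":0}
    - {"dx":-1,"dy":2,"dz":0,"turn":0,"grip":0}
    - {"dx":-1,"dy":2,"dz":0,"turn":0,"grip":0}

```text
clock: 18.85
tool_pos: [0.4809, -0.1457, 0.0414]
eef_rot: [0.734, 0.679, -0.002, -0.002]
contact_force: [-8.9, 4.6, 3.8]
opening: 0.006
```

Emit:
send_rows:
  series:
    - {"dx":-1,"dy":2,"dz":0,"turn":0,"grip":0}
    - {"dx":-1,"dy":2,"dz":0,"turn":0,"grip":0}
    - {"dx":-1,"dy":2,"dz":0,"turn":0,"grip":0}

```text
clock: 19.15
tool_pos: [0.4857, -0.1483, 0.0414]
eef_rot: [0.734, 0.68, -0.002, -0.003]
contact_force: [-8.5, 5.4, 5.2]
opening: 0.004
```

Emit:
send_rows:
  series:
    - {"dx":-1,"dy":2,"dz":0,"turn":0,"grip":0}
    - {"dx":-0.5,"dy":2,"dz":0,"turn":0,"grip":0}
    - {"dx":-0.5,"dy":2,"dz":0,"turn":0,"grip":0}

```text
clock: 19.45
tool_pos: [0.4925, -0.1514, 0.0415]
eef_rot: [0.734, 0.679, -0.001, -0.002]
contact_force: [-8.7, 3.1, 3.2]
opening: 0.0
```

Run:
```python
from h import *
st=get_state(); print(st['contact_force'],toc(st['tool_pos']))
s=snapshot('wrist'); save(s,'w12')
```

```text
[-8.66121052  3.09373805  3.19390669] [ -98.1367208  -117.95797186]
```

View pics/w12.png

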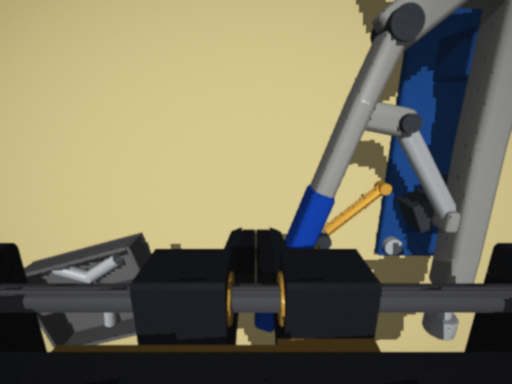

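Emit:
send_rows:
  series:
    - {"dx":-0.5,"dy":2,"dz":0,"turn":0,"grip":0}
    - {"dx":-0.5,"dy":2,"dz":0,"turn":0,"grip":0}
    - {"dx":-0.5,"dy":2,"dz":0,"turn":0,"grip":0}

```text
clock: 19.8
tool_pos: [0.4988, -0.154, 0.0415]
eef_rot: [0.734, 0.679, -0.001, -0.002]
contact_force: [-6.9, 2.7, 3.8]
opening: 0.009
```

Emit:
send_rows:
  series:
    - {"dx":-0.5,"dy":2,"dz":0,"turn":0,"grip":0}
    - {"dx":-0.5,"dy":2,"dz":0,"turn":0,"grip":0}

```text
clock: 20.0
tool_pos: [0.5028, -0.1554, 0.0415]
eef_rot: [0.734, 0.679, -0.001, -0.002]
contact_force: [-6.2, 1.6, 3.0]
opening: 0.006
```

Emit:
send_rows:
  series:
    - {"dx":-0.5,"dy":2,"dz":0,"turn":0,"grip":0}
    - {"dx":-0.5,"dy":2,"dz":0,"turn":0,"grip":0}

```text
clock: 20.2
tool_pos: [0.5072, -0.1569, 0.0416]
eef_rot: [0.734, 0.679, -0.001, -0.001]
contact_force: [-5.2, 2.0, 1.9]
opening: 0.005
```

Emit:
send_rows:
  series:
    - {"dx":-0.5,"dy":2,"dz":0,"turn":0,"grip":0}
    - {"dx":-0.5,"dy":1,"dz":0,"turn":0,"grip":0}

```text
clock: 20.4
tool_pos: [0.5115, -0.1583, 0.0417]
eef_rot: [0.734, 0.679, -0.0, -0.0]
contact_force: [-3.0, 0.8, 0.9]
opening: 0.006
```

Emit:
send_rows:
  series:
    - {"dx":0,"dy":1,"dz":0,"turn":0,"grip":0}
    - {"dx":0,"dy":1,"dz":0,"turn":0,"grip":0}

```text
clock: 20.6
tool_pos: [0.5143, -0.159, 0.0418]
eef_rot: [0.734, 0.679, 0.0, 0.0]
contact_force: [-2.1, 0.2, 0.4]
opening: 0.004
```

Emit:
send_rows:
  series:
    - {"dx":0,"dy":1,"dz":0,"turn":0,"grip":0}
    - {"dx":0,"dy":0,"dz":0,"turn":0,"grip":0}

```text
clock: 20.8
tool_pos: [0.5157, -0.1592, 0.0418]
eef_rot: [0.734, 0.679, 0.0, 0.001]
contact_force: [-1.6, -0.1, -0.6]
opening: 0.006
```

Run:
```python
from h import *
st=get_state(); print(st['contact_force'],toc(st['tool_pos']))
s=snapshot('wrist'); save(s,'w13')
```

```text
[-1.55371593 -0.12820875 -0.55685319] [ -74.4081804  -123.95489199]
```

View pics/w13.png

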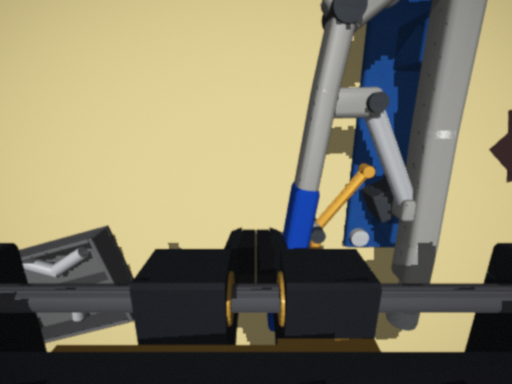

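Emit:
send_rows:
  series:
    - {"dx":0,"dy":1,"dz":0,"turn":0,"grip":0}
    - {"dx":0,"dy":0,"dz":0,"turn":0,"grip":0}

```text
clock: 21.05
tool_pos: [0.5163, -0.1591, 0.0418]
eef_rot: [0.734, 0.679, 0.0, 0.0]
contact_force: [-1.2, -0.6, -0.2]
opening: 0.01
```

Emit:
send_rows:
  series:
    - {"dx":0,"dy":1,"dz":0,"turn":0,"grip":0}
    - {"dx":0,"dy":0,"dz":0,"turn":0,"grip":0}

```text
clock: 21.25
tool_pos: [0.5175, -0.1589, 0.0418]
eef_rot: [0.734, 0.679, 0.0, 0.0]
contact_force: [-1.1, -0.5, -0.1]
opening: 0.002
```

Emit:
send_rows:
  series:
    - {"dx":0,"dy":1,"dz":0,"turn":0,"grip":0}
    - {"dx":0,"dy":0,"dz":0,"turn":0,"grip":0}

```text
clock: 21.45
tool_pos: [0.5186, -0.1588, 0.0418]
eef_rot: [0.734, 0.679, 0.001, 0.0]
contact_force: [0.3, 0.0, -0.7]
opening: 0.008
```

Emit:
send_rows:
  series:
    - {"dx":0,"dy":1,"dz":0,"turn":0,"grip":0}
    - {"dx":0,"dy":0,"dz":0,"turn":0,"grip":0}

```text
clock: 21.65
tool_pos: [0.5194, -0.1589, 0.0418]
eef_rot: [0.734, 0.679, 0.0, 0.0]
contact_force: [-0.4, 0.5, 0.0]
opening: 0.006
```

Emit:
send_rows:
  series:
    - {"dx":0,"dy":1,"dz":0,"turn":0,"grip":0}
    - {"dx":0,"dy":0,"dz":0,"turn":0,"grip":0}

```text
clock: 21.85
tool_pos: [0.5202, -0.1591, 0.0418]
eef_rot: [0.734, 0.679, 0.0, 0.0]
contact_force: [0.4, 0.9, -0.2]
opening: 0.002
```

Emit:
send_rows:
  series:
    - {"dx":0,"dy":1,"dz":0,"turn":0,"grip":0}
    - {"dx":0,"dy":0,"dz":0,"turn":0,"grip":0}

```text
clock: 22.05
tool_pos: [0.521, -0.1593, 0.0417]
eef_rot: [0.734, 0.679, 0.0, 0.0]
contact_force: [-0.6, -0.8, -0.6]
opening: 0.01
```

Run:
```python
from h import *
st=get_state(); print(st['contact_force'],toc(st['tool_pos']))
s=snapshot('wrist'); save(s,'w14')
```

```text
[-0.5742507  -0.84742082 -0.5997027 ] [ -69.09986762 -123.57751362]
```

View pics/w14.png

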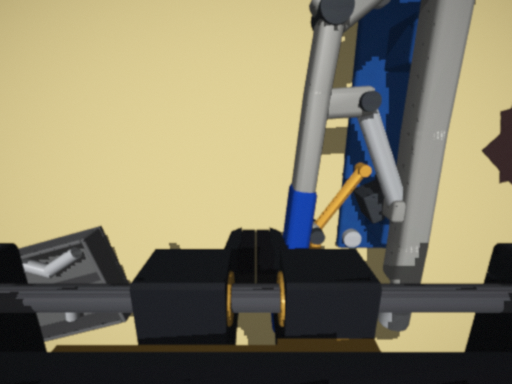

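Emit:
send_rows:
  series:
    - {"dx":0,"dy":1,"dz":0,"turn":0,"grip":0}
    - {"dx":0,"dy":0,"dz":0,"turn":0,"grip":0}

```text
clock: 22.3
tool_pos: [0.5217, -0.1594, 0.0417]
eef_rot: [0.734, 0.679, -0.0, -0.0]
contact_force: [-0.1, 0.3, 0.8]
opening: 0.005
```

Emit:
send_rows:
  series:
    - {"dx":0,"dy":1,"dz":0,"turn":0,"grip":0}
    - {"dx":0,"dy":0,"dz":0,"turn":0,"grip":0}

```text
clock: 22.5
tool_pos: [0.522, -0.1594, 0.0416]
eef_rot: [0.734, 0.679, -0.001, -0.0]
contact_force: [-1.5, 0.4, 0.8]
opening: 0.007
```

Emit:
send_rows:
  series:
    - {"dx":0,"dy":1,"dz":0,"turn":0,"grip":0}
    - {"dx":0,"dy":0,"dz":0,"turn":0,"grip":0}

```text
clock: 22.7
tool_pos: [0.5224, -0.1595, 0.0415]
eef_rot: [0.734, 0.679, -0.001, -0.001]
contact_force: [-3.7, 0.1, 1.6]
opening: 0.006
```

Run:
```python
from h import *
st=get_state(); print(st['contact_force'],toc(st['tool_pos']))
s=snapshot('wrist'); save(s,'w15'); cv2.imwrite('pics/w15c.png',cv2.resize(s['img'][100:340,220:440,::-1],(550,600),interpolation=cv2.INTER_CUBIC))
```

```text
[-3.66047586  0.09256682  1.55864823] [ -67.65951283 -123.71405978]
```

View pics/w15c.png

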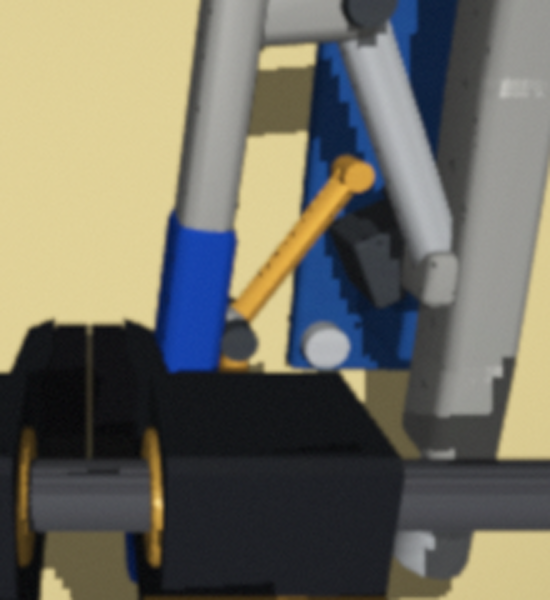

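Emit:
send_rows:
  series:
    - {"dx":0,"dy":1,"dz":0,"turn":0,"grip":0}
    - {"dx":0,"dy":0,"dz":0,"turn":0,"grip":0}

```text
clock: 22.95
tool_pos: [0.5228, -0.1596, 0.0415]
eef_rot: [0.734, 0.679, -0.002, -0.001]
contact_force: [-5.8, 0.8, 3.9]
opening: 0.005
```

Emit:
send_rows:
  series:
    - {"dx":0,"dy":-1,"dz":0,"turn":0,"grip":0}
    - {"dx":0,"dy":-2,"dz":0,"turn":0,"grip":0}
    - {"dx":0,"dy":-3,"dz":0,"turn":0,"grip":0}
    - {"dx":0,"dy":-4,"dz":0,"turn":0,"grip":0}
    - {"dx":0,"dy":0,"dz":0,"turn":0,"grip":0}

```text
clock: 23.45
tool_pos: [0.5151, -0.1587, 0.0419]
eef_rot: [0.734, 0.679, 0.0, 0.0]
contact_force: [0.1, -0.0, 0.1]
opening: 0.003
```

Run:
```python
from h import *
st=get_state(); print(st['contact_force'],toc(st['tool_pos']))
s=snapshot('wrist'); save(s,'w16'); cv2.imwrite('pics/w16c.png',cv2.resize(s['img'][100:340,220:440,::-1],(550,600),interpolation=cv2.INTER_CUBIC))
```

```text
[ 0.05039783 -0.04184135  0.0857772 ] [ -75.01822557 -123.4888171 ]
```

View pics/w16c.png

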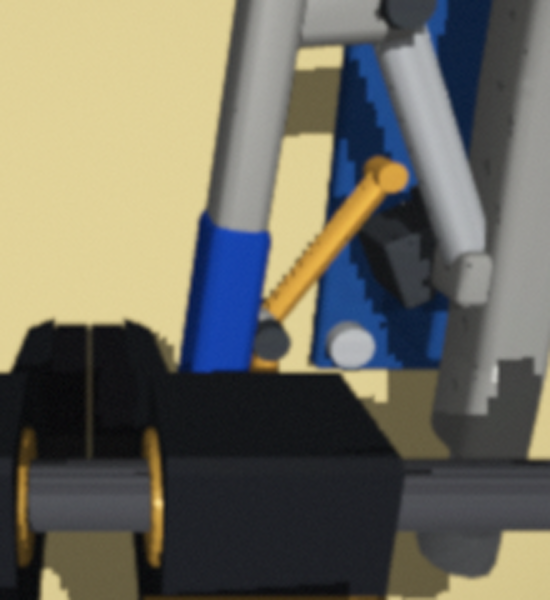

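Emit:
send_rows:
  series:
    - {"dx":0,"dy":-10,"dz":0,"turn":0,"grip":0}
    - {"dx":0,"dy":-12,"dz":-15,"turn":0,"grip":0}
    - {"dx":10,"dy":0,"dz":-30,"turn":0,"grip":0}
    - {"dx":20,"dy":0,"dz":-40,"turn":0,"grip":0}
    - {"dx":30,"dy":10,"dz":-40,"turn":0,"grip":0}
    - {"dx":30,"dy":10,"dz":-30,"turn":0,"grip":0}
    - {"dx":20,"dy":5,"dz":0,"turn":0,"grip":0}
    - {"dx":0,"dy":0,"dz":0,"turn":0,"grip":0}

```text
clock: 24.3
tool_pos: [0.5274, -0.0462, 0.1972]
eef_rot: [0.732, 0.681, 0.002, 0.001]
contact_force: [-0.0, -0.3, -0.8]
opening: 0.005
```

Run:
```python
from h import *
st=get_state(); print(st['contact_force'],st['tool_pos'],toc(st['tool_pos']))
s=snapshot('wrist'); save(s,'w17'); np.savez('/tmp/w17.npz',**s)
```

```text
[-0.0035193  -0.25820598 -0.77695301] [ 0.52736673 -0.04622173  0.19722062] [-71.63868759 -10.37740565]
```

View pics/w17.png

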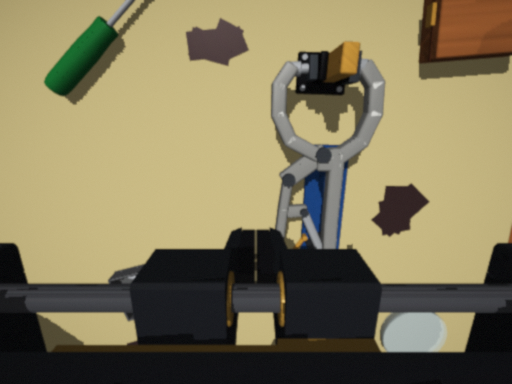

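Emit:
send_rows:
  series:
    - {"dx":-15,"dy":-2,"dz":0,"turn":0,"grip":0}
    - {"dx":-30,"dy":-3,"dz":0,"turn":0,"grip":0}
    - {"dx":-35,"dy":-3,"dz":0,"turn":0,"grip":0}
    - {"dx":-35,"dy":-3,"dz":0,"turn":0,"grip":0}
    - {"dx":-35,"dy":-3,"dz":0,"turn":0,"grip":0}
    - {"dx":-20,"dy":-3,"dz":0,"turn":0,"grip":0}
    - {"dx":-10,"dy":-1,"dz":0,"turn":0,"grip":0}
    - {"dx":0,"dy":0,"dz":0,"turn":0,"grip":0}

```text
clock: 25.15
tool_pos: [0.4924, -0.2302, 0.195]
eef_rot: [0.736, 0.678, -0.001, -0.001]
contact_force: [0.1, 0.5, 0.5]
opening: 0.001
```

Run:
```python
from h import *
st=get_state(); print(st['contact_force'],st['tool_pos'],toc(st['tool_pos']))
s=snapshot('wrist'); save(s,'w18'); np.savez('/tmp/w18.npz',**s)
W=cloud(s); im=s['img'].astype(int); c=toc(W)
t=(im[...,0]>im[...,1]+60)&(im[...,1]<70)&(W[...,2]>.055)&(W[...,2]<.1); print('red',t.sum())
if t.sum():
    print(c[t].min(0),c[t].max(0),c[t].mean(0),np.percentile(W[t][:,2],[5,50,95]))
    q=c[t&(W[...,2]>.072)]; r=cv2.minAreaRect(q.astype(np.float32)); print(len(q),r,cv2.boxPoints(r).round(1).tolist())
b=(im[...,2]>im[...,0]+40)&(W[...,2]>.048)&(W[...,2]<.065)&(c[...,0]<0); q=c[b]; r=cv2.minAreaRect(q.astype(np.float32)); print('blue',cv2.boxPoints(r).round(1).tolist())
```

```text
[0.11984779 0.46441251 0.51879653] [ 0.49235192 -0.23019347  0.19499939] [ -92.10317517 -196.52749716]
red 191
[ -31.76671783 -193.71897468] [ -26.21749439 -167.25899351] [ -29.6413717  -179.26278523] [0.05967901 0.07586095 0.07909846]
117 ((-28.928876876831055, -180.5021209716797), (3.1851017475128174, 26.49551773071289), 6.163591384887695) [[-31.899999618530273, -167.5], [-29.100000381469727, -193.8000030517578], [-25.899999618530273, -193.5], [-28.799999237060547, -167.1999969482422]]
blue [[-74.80000305175781, -169.5], [-49.29999923706055, -177.1999969482422], [-9.100000381469727, -43.900001525878906], [-34.70000076293945, -36.20000076293945]]
```

View pics/w18.png

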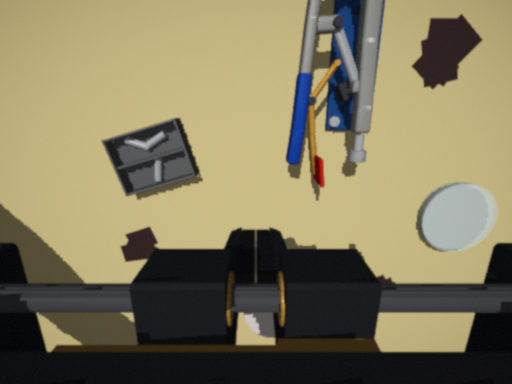

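Run:
```python
from h import *
s=np.load('/tmp/w18.npz'); W=cloud(s); c=toc(W)
k=(c[...,0]>-15)&(c[...,0]<40)&(c[...,1]>-200)&(c[...,1]<-140)&(W[...,2]>.03)
print(c[k].min(0),c[k].max(0),np.percentile(W[k][:,2],[50,95,100]))
for y in range(-185,-140,5):
    m=k&(abs(c[...,1]-y)<2.5); 
    if m.sum(): print(y,c[m][:,0].min().round(1),c[m][:,0].max().round(1),W[m][:,2].max().round(4))
w=tow([6,-185]); print(w); go([w[0],w[1],.063])
```

```text
[ -14.99962183 -199.89833234] [  24.18832187 -140.0683076 ] [0.26412802 0.27207304 0.274956  ]
-185 -15.0 -12.7 0.2736
-180 -15.0 -13.8 0.272
-175 -15.0 23.8 0.2673
-170 -15.0 23.5 0.2688
-165 -15.0 24.2 0.2673
-160 -15.0 19.5 0.2659
-155 11.0 20.4 0.0526
-150 11.1 20.7 0.0524
-145 8.3 22.8 0.0566
[ 0.5910589 -0.2263975]
pos [ 0.4933 -0.2282  0.1954] yaw(tool x) 1.4915 delta mm [  9.5  97.5 132.2]
```

Emit:
send_rows:
  series:
    - {"dx":3,"dy":15,"dz":0,"turn":0,"grip":0}
    - {"dx":3,"dy":28,"dz":0,"turn":0,"grip":0}
    - {"dx":3,"dy":30,"dz":0,"turn":0,"grip":0}
    - {"dx":0,"dy":18,"dz":5,"turn":0,"grip":0}
    - {"dx":0,"dy":6,"dz":15,"turn":0,"grip":0}
    - {"dx":0,"dy":0,"dz":25,"turn":0,"grip":0}
    - {"dx":0,"dy":0,"dz":30,"turn":0,"grip":0}
    - {"dx":0,"dy":0,"dz":25,"turn":0,"grip":0}
    - {"dx":0,"dy":0,"dz":18,"turn":0,"grip":0}
    - {"dx":0,"dy":0,"dz":8,"turn":0,"grip":0}
    - {"dx":0,"dy":0,"dz":0,"turn":0,"grip":0}

```text
clock: 26.3
tool_pos: [0.5901, -0.2255, 0.0684]
eef_rot: [0.734, 0.679, -0.001, -0.002]
contact_force: [0.0, 0.5, 0.9]
opening: 0.003
```

Run:
```python
from h import *
st=get_state(); print(st['contact_force'],st['tool_pos'],toc(st['tool_pos']))
s=snapshot('wrist'); save(s,'w19')
s=snapshot('scene'); cv2.imwrite('pics/s19c.png',cv2.resize(s['img'][110:260,160:360,::-1],(800,600),interpolation=cv2.INTER_CUBIC))
```

```text
[0.01460847 0.45589424 0.92561185] [ 0.59006026 -0.2254533   0.0684476 ] [   4.93016385 -184.13191857]
```

View pics/w19.png

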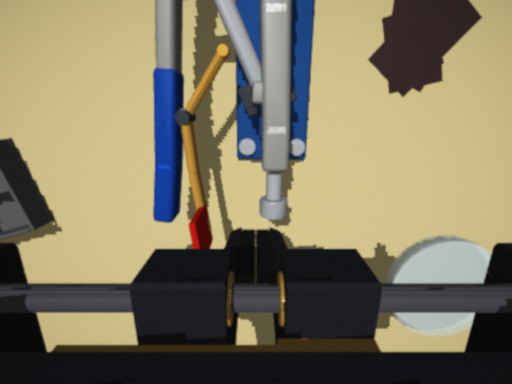

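View pics/s19c.png

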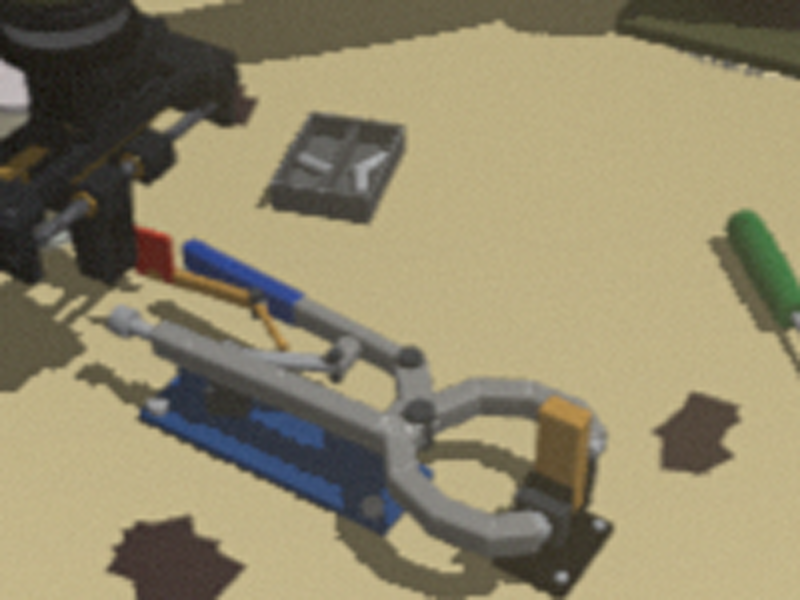

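Emit:
send_rows:
  series:
    - {"dx":0,"dy":-3,"dz":2,"turn":0,"grip":0}
    - {"dx":0,"dy":-4,"dz":1,"turn":0,"grip":0}
    - {"dx":0,"dy":-4,"dz":0,"turn":0,"grip":0}
    - {"dx":0,"dy":-3,"dz":0,"turn":0,"grip":0}
    - {"dx":0,"dy":0,"dz":0,"turn":0,"grip":0}

```text
clock: 26.9
tool_pos: [0.577, -0.2256, 0.0671]
eef_rot: [0.734, 0.679, -0.0, -0.0]
contact_force: [0.0, 0.2, -0.2]
opening: 0.003
```

Emit:
send_rows:
  series:
    - {"dx":0,"dy":-2,"dz":0,"turn":0,"grip":0}
    - {"dx":0,"dy":-2,"dz":0,"turn":0,"grip":0}

```text
clock: 27.1
tool_pos: [0.5738, -0.2251, 0.067]
eef_rot: [0.734, 0.679, 0.0, 0.0]
contact_force: [1.0, -0.8, 0.4]
opening: 0.002
```

Emit:
send_rows:
  series:
    - {"dx":0,"dy":-2,"dz":0,"turn":0,"grip":0}
    - {"dx":0,"dy":-2,"dz":0,"turn":0,"grip":0}

```text
clock: 27.3
tool_pos: [0.5697, -0.2249, 0.067]
eef_rot: [0.734, 0.679, 0.0, 0.0]
contact_force: [0.0, -0.0, -0.7]
opening: 0.003
```

Emit:
send_rows:
  series:
    - {"dx":0,"dy":-2,"dz":0,"turn":0,"grip":0}
    - {"dx":0,"dy":-2,"dz":0,"turn":0,"grip":0}

```text
clock: 27.5
tool_pos: [0.5656, -0.2246, 0.067]
eef_rot: [0.734, 0.679, 0.0, 0.0]
contact_force: [-0.1, 0.0, 1.0]
opening: 0.007
```

Run:
```python
from h import *
st=get_state(); print(st['contact_force'],st['tool_pos'],toc(st['tool_pos']))
s=snapshot('wrist'); save(s,'w20')
```

```text
[-0.12825667  0.02203011  0.96977215] [ 0.56556692 -0.22459308  0.06699242] [ -19.5547755  -185.19708871]
```

View pics/w20.png

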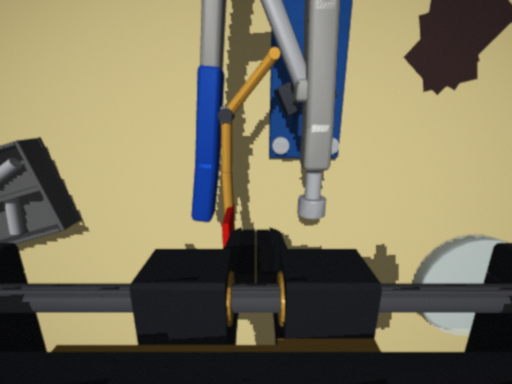

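Emit:
send_rows:
  series:
    - {"dx":0,"dy":-2,"dz":0,"turn":0,"grip":0}
    - {"dx":0,"dy":-2,"dz":0,"turn":0,"grip":0}

```text
clock: 27.75
tool_pos: [0.5617, -0.2242, 0.067]
eef_rot: [0.734, 0.679, 0.0, 0.0]
contact_force: [0.6, -1.5, 0.1]
opening: 0.006
```

Emit:
send_rows:
  series:
    - {"dx":0,"dy":-2,"dz":0,"turn":0,"grip":0}
    - {"dx":0,"dy":-2,"dz":0,"turn":0,"grip":0}

```text
clock: 27.95
tool_pos: [0.5575, -0.2238, 0.067]
eef_rot: [0.734, 0.679, 0.0, 0.0]
contact_force: [0.6, -0.1, -0.3]
opening: 0.007
```

Run:
```python
from h import *
st=get_state(); print(st['contact_force'],st['tool_pos'],toc(st['tool_pos']))
s=snapshot('wrist'); save(s,'w21')
```

```text
[ 0.64552827 -0.14365522 -0.30455733] [ 0.55752864 -0.22383281  0.06698461] [ -27.62780856 -185.07017657]
```

View pics/w21.png

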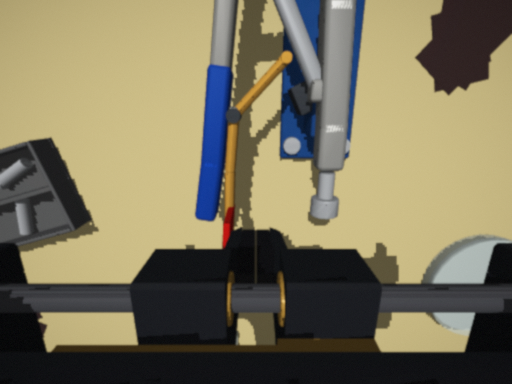

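Emit:
send_rows:
  series:
    - {"dx":0,"dy":-2,"dz":0,"turn":0,"grip":0}
    - {"dx":0,"dy":-2,"dz":0,"turn":0,"grip":0}

```text
clock: 28.2
tool_pos: [0.5533, -0.2234, 0.0668]
eef_rot: [0.734, 0.679, -0.0, -0.0]
contact_force: [0.5, 0.9, -0.1]
opening: 0.005
```

Emit:
send_rows:
  series:
    - {"dx":0,"dy":-2,"dz":0,"turn":0,"grip":0}
    - {"dx":0,"dy":-1,"dz":0,"turn":0,"grip":0}

```text
clock: 28.4
tool_pos: [0.5504, -0.2233, 0.0669]
eef_rot: [0.734, 0.679, -0.0, -0.0]
contact_force: [1.0, -0.0, 0.2]
opening: 0.004
```

Run:
```python
from h import *
st=get_state(); print(st['contact_force'],st['tool_pos'],toc(st['tool_pos']))
s=snapshot('wrist'); save(s,'w22')
```

```text
[ 0.95563513 -0.00512326  0.15873818] [ 0.55035564 -0.22333435  0.06693683] [ -34.81770111 -185.13634829]
```

View pics/w22.png

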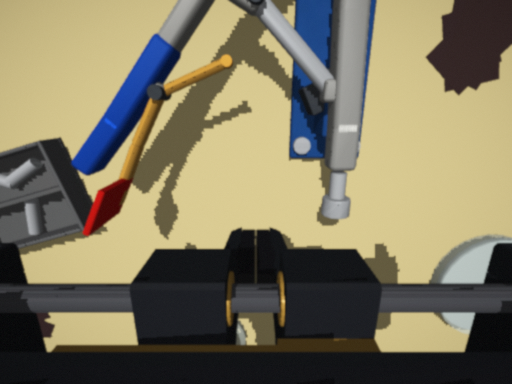

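Emit:
send_rows:
  series:
    - {"dx":0,"dy":0,"dz":-15,"turn":0,"grip":0}
    - {"dx":0,"dy":0,"dz":-30,"turn":0,"grip":0}
    - {"dx":0,"dy":0,"dz":-40,"turn":0,"grip":0}
    - {"dx":15,"dy":5,"dz":-40,"turn":0,"grip":0}
    - {"dx":30,"dy":5,"dz":-25,"turn":0,"grip":0}
    - {"dx":40,"dy":5,"dz":0,"turn":0,"grip":0}
    - {"dx":40,"dy":5,"dz":0,"turn":0,"grip":0}
    - {"dx":40,"dy":5,"dz":0,"turn":0,"grip":0}
    - {"dx":35,"dy":5,"dz":0,"turn":0,"grip":0}
    - {"dx":20,"dy":0,"dz":0,"turn":0,"grip":0}
    - {"dx":0,"dy":0,"dz":0,"turn":0,"grip":0}

```text
clock: 29.55
tool_pos: [0.5981, -0.0014, 0.2184]
eef_rot: [0.732, 0.681, 0.002, -0.001]
contact_force: [1.0, 0.1, 1.0]
opening: 0.006
```

Run:
```python
from h import *
st=get_state(); print(st['contact_force'],st['tool_pos'],toc(st['tool_pos']))
s=snapshot('wrist'); save(s,'w23'); np.savez('/tmp/w23.npz',**s)
W=cloud(s); c=toc(W)
for r in regions_of(s,'pillar')[:1]:
    e=[int(v) for v in r['extent']]; print(r['score'],e)
    m=r['pixels']; P=W[m]
    for lo,hi in ((.003,.013),(.055,.067),(.097,.11)):
        q=P[(P[:,2]>lo)&(P[:,2]<hi)]
        if len(q)>5: print(lo,len(q),cv2.minAreaRect((q[:,:2]*1000).astype(np.float32)))
a,b=max(0,e[1]-30),e[3]+60; l,rr=max(0,e[0]-60),e[2]+60
k=s['img'][a:b,l:rr,::-1]; f=min(800/k.shape[1],600/k.shape[0]); cv2.imwrite('pics/w23c.png',cv2.resize(k,None,fx=f,fy=f,interpolation=cv2.INTER_CUBIC))
s=snapshot('scene'); cv2.imwrite('pics/s23c.png',cv2.resize(s['img'][110:300,160:410,::-1],(789,600),interpolation=cv2.INTER_CUBIC)); save(s,'s23')
s=snapshot('top'); save(s,'t23')
```

```text
[1.01630941 0.05712048 1.00406456] [ 0.59805761 -0.00143087  0.21839909] [-4.68303134 39.82384102]
0.56 [239, 102, 282, 142]
0.003 676 ((610.4913330078125, 62.02217102050781), (43.76647186279297, 55.02151870727539), 85.98545837402344)
0.055 330 ((610.9207153320312, 62.164268493652344), (26.0557804107666, 30.498483657836914), 85.7728271484375)
0.097 397 ((610.78369140625, 62.2939567565918), (23.29531478881836, 13.738999366760254), 85.93433380126953)
```

View pics/w23c.png

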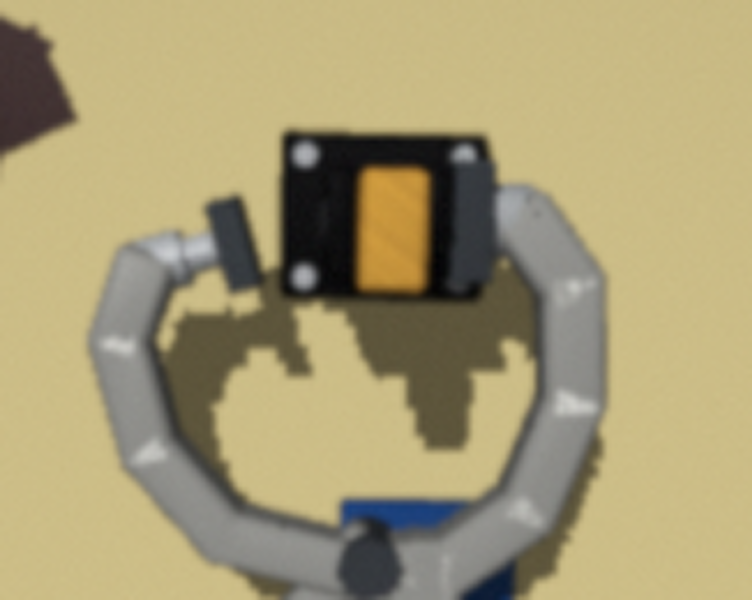

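View pics/s23c.png

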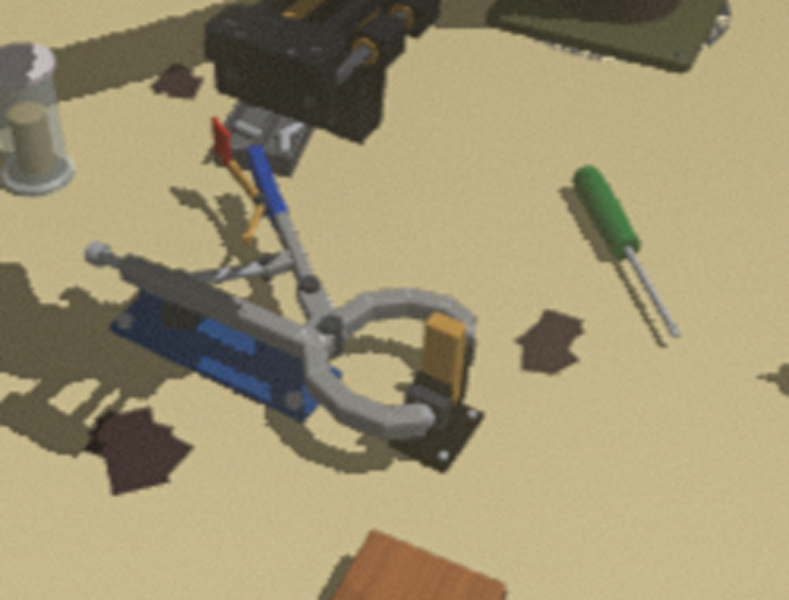

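View pics/t23.png

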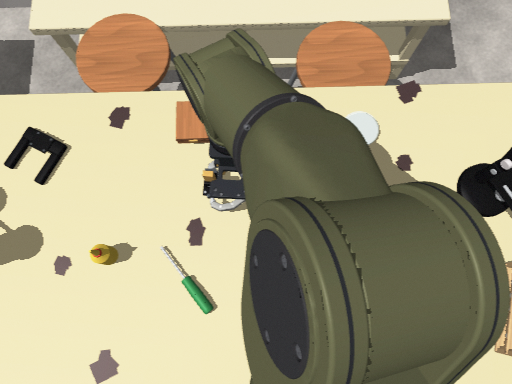

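Emit:
send_rows:
  series:
    - {"dx":15,"dy":-5,"dz":0,"turn":0,"grip":0}
    - {"dx":30,"dy":-10,"dz":0,"turn":0,"grip":0}
    - {"dx":20,"dy":-10,"dz":0,"turn":0,"grip":0}
    - {"dx":5,"dy":0,"dz":0,"turn":0,"grip":0}
    - {"dx":0,"dy":0,"dz":0,"turn":0,"grip":0}

```text
clock: 30.25
tool_pos: [0.5783, 0.0658, 0.2171]
eef_rot: [0.734, 0.679, 0.0, 0.0]
contact_force: [-0.1, -0.5, -0.4]
opening: 0.002
```

Run:
```python
from h import *
st=get_state(); print(st['contact_force'],st['tool_pos'],st['clock'])
s=snapshot('wrist')
cv2.imwrite('pics/w24c.png',cv2.resize(s['img'][130:290,170:370,::-1],(750,600),interpolation=cv2.INTER_CUBIC))
```

```text
[-0.09342521 -0.51334736 -0.40054605] [0.57833763 0.06583022 0.21710912] 30.25
```

View pics/w24c.png

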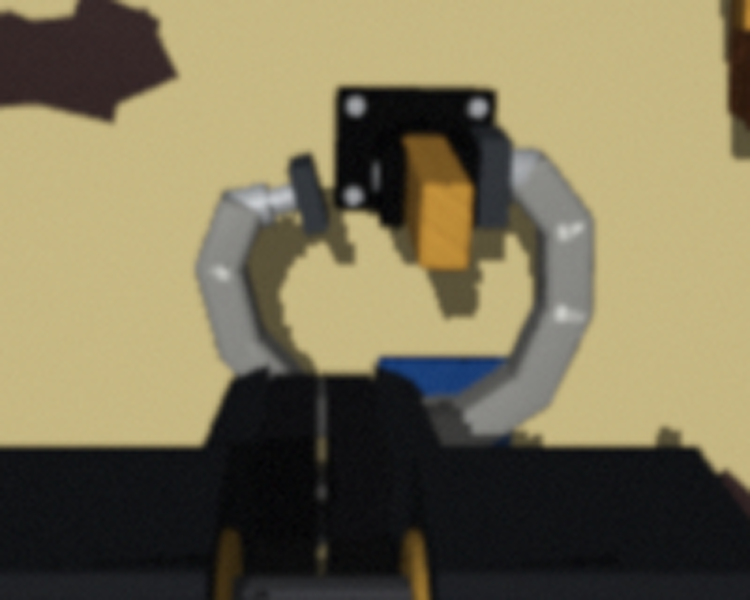

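```bash
python3 -c "
from h import *
print(finish_job())"
```

```text
the job is handed in; nothing more can be done
None
```

The pillar is standing in the open clamp with its hinge pin pressed in, and I handed the job in about 30 s into the 72 s allowed.

- **Placing:** I set the pillar down at the mouth and slid it between the jaws. I brought its cheek up to the anvil until it pressed at about 5 N, then eased off and let go.
- **Squeezing:** The force on the handle rose to about 9–11 N, fell to none past centre, then met the hard stop at about 6 N. The handle stayed locked when I backed away.
- **Releasing:** Pressing the red tab with no more than about 1 N made the clamp spring open.

**Last checks:**
- The pillar is upright at about (0.611, 0.062) m, where I released it.
- The pin looks level with its cheek: the steel that stood proud before now shows only as a thin sliver, seen at an angle.
- The bystanders in view looked undisturbed, though I did not measure their positions again, and the arm hid part of the bench in the last overhead picture.
- The robot was clear of everything.

One measurement disagreed with the task text. The open handle slanted about 43° in the pictures, not 37°, so I placed the push from the pictures.

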